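# Pack a cleaned bronze bell into the desiccator

## Robot

A 7-joint arm with a two-finger parallel gripper is mounted at the origin on the work surface. World frame = base frame: x ahead of the robot, y to its left, z up, the work surface at z = 0. Lengths are in m, angles in rad, forces in N, time in s.
With the tool pointing down it reaches from about 0.35 to 0.9 m from the base axis. Payload 8.1 kg.
Tool frame: the origin (TCP) lies at the centre of the arm's flange, where the gripper is bolted on; the fingertips stand 178 mm ahead of it and the grasp point (between the pads) lies 159 mm ahead of it; z points along the fingers, y is the direction in which the jaws open and shut (so a half turn about z gives the same grasp; the last joint's range is limited). The gripper opens to 92 mm and grips with 3 to 60 N. Pads are 19 mm wide; open, the fingers measure 130 mm over their backs; the gripper's body (75 mm by 190 mm) begins 47 mm behind the grasp point.
Start: joints at [-1.393, 0.434, 0.025, 1.573, -0.012, 1.134, -0.075], TCP at [0.173, 0.601, 0.405] pointing down, gripper open.
Joint ranges: [-2.62, 2.62], [-0.44, 2.09], [-1.27, 1.32], [0.08, 2.57], [-1.32, 4.46], [0.12, 2], [-2.74, 2.74]. Speed limits (rad/s): [2.22, 2.22, 3.01, 3.01, 3.14, 3.14, 3.14].

## Interface

Orientations are given as a rotation vector (axis times angle).
In Python, from cell import arm gives the robot as it stands. The module is installed in compiled form; this text tells all that it offers.
- The arm moves only by the tool move_arm, never from a script. Its argument "steps" is a list of rows, each a list of 4 numbers: the shift along the tool's x, y, z in mm, then the turn about the tool's z in rad. In form: [[x, y, z, twist], ...]. A call has 1 to 20 rows; each row is the pose to reach, as a shift and turn from the pose commanded when the call began, along the tool's axes at that moment; what a row does not reach only later rows make up. A row lasts 1/8 s, in which the tool goes at most 62.5 mm and 10.7 degrees, less where a joint would pass 70% of its speed; a pose out of reach is approached as far as the arm can. A call with a gripper value outside its range is refused whole. "grip" is the finger opening in mm, from 0 to 91.8, set as the call begins (left out, the last holds). The fingers move at their own pace and stop on an object; "grip_force" is the grip in N (left out, the last holds). Time passes only in rows, so rows that repeat a pose let the fingers close. It gives the time, the measured TCP pose, the force and the opening at its end, in the units of the state.
- arm.observe(): the state, without advancing time (a new reading comes with each control period).
- arm.get_image(name): name is "scene" or "top" or "wrist"; returns the picture (480x640x3 uint8, red, green, blue); there is no depth.
- arm.camera_info(name): a dict with "mtx" (3x3 intrinsics, pixels), "dist_coeffs" ([k1, k2, p1, p2, k3] as OpenCV has them; the pictures are not rectified), "pose" (4x4, takes a point from camera to world coordinates); the wrist camera has in their place "T_tool_cam" (4x4, takes a point from camera to tool coordinates, whose origin is the TCP and whose axes are the flange's). Camera axes: x right, y down, z forward; pixel columns grow to the right and rows downward; lengths in m; the calibration is good to about 2 mm. A picture is of the moment at which its call begins: read the wrist's pose just before it. camera_info takes no time and is no camera call.
- arm.sign_off(): hands the job in, once; it reports no verdict.
The state is a dict: "clock": time; "joints": joint angles; "dq": joint speeds; "joint_efforts": joint torques, N m; "position": TCP position; "ee_rot": TCP orientation; "force": force on the tool from outside, world axes, zero at the start; "ft_torque": the same for the moment, N m; "width": opening from 0.0 (shut) to 1.0 (fully open).
Only numpy, scipy, OpenCV 4.12 (cv2) and the standard library are available. Lean on these libraries where they do the work, as an engineer would, in place of code of your own. Each camera call takes 0.05 s, during which the arm holds its last target.

## Task

Pack the cleaned bronze bell away dry: put the desiccant canister on the floor of the desiccator base, then seat the perforated shelf flat on the ledge over it, and only then stand the bell and the dial hygrometer (dial up) on the shelf beside its stem, and close the desiccator with its lid, centred so that its flange lies flat on the base's flange. Keep the bell upright and set it down without dropping it, and do not shift the swab jar, vial or covered dish.

Things in the scene. Friction and masses are not known exactly. Their poses are not given: they have to be found in the camera images.
- base: Desiccator base: round open bowl of grey plastic, 192 mm across its flange and 80 mm high, with a black seal ring on the flange; it stands firm and cannot move. Origin: centre of its underside, on the table; z up. Inside: a flat floor 6 mm above the table; a lower chamber 120 mm in diameter (116 mm at the floor) up to a flat ledge 54 mm above the table; above the ledge the bowl is 160 mm in diameter up to the flat flange top at 80 mm.
- canister_center (a point): Desiccant canister: aluminium drum 60 mm in diameter and 24 mm high with small holes in its top and a plain upright grip stem, 16 mm in diameter, rising 22 mm from the middle of the top (46 mm high overall, 0.15 kg). Point: on its axis, half-way up (23 mm above its underside). Axis z points up.
- rack_center (a point): Perforated shelf: round steel plate 144 mm in diameter and 4 mm thick, full of small dark holes, with an upright lifting stem in its middle, 14 mm in diameter, with a 20 mm head over the top 10 mm (45 mm high overall, 0.3 kg). Lies flat, stem up. Point: on its axis, 22.5 mm above its underside. Axis z points up.
- bell_center (a point): Small old bronze bell, dark brown, standing on its mouth: 62 mm high overall, 44 mm across the mouth, waist 33 to 36 mm across between 14 and 38 mm above its foot, small loop on top (0.16 kg). Point: on its axis, 31 mm above its foot. Axis z points up.
- gauge_center (a point): Dial hygrometer: flat steel drum 44 mm in diameter and 18 mm high with a white dial and needle on its top face (0.06 kg). Point: on its axis, 9 mm above its underside. Axis z points up, out of the dial.
- lid_center (a point): Desiccator lid: clear plastic dome, hollow, open below, with a flat flange 192 mm across (6 mm thick), 168 mm across the dome, dome top 72 mm above its underside (inside height 68 mm), and a black knob 30 mm in diameter between 80 and 100 mm above its underside on a thinner neck (100 mm high overall, 0.45 kg). Lies flange down. Point: on its axis, 50 mm above its underside. Axis z points up.
- swabjar: Bystander: open glass jar 52 mm in diameter and 62 mm high holding swab sticks that reach up to about 96 mm. Origin: centre of its underside. Leave it alone.
- vial: Bystander: small amber glass vial with a white cap, 24 mm in diameter, 45 mm high. Origin: centre of its underside. Leave it alone.
- petri: Bystander: small covered glass dish 50 mm in diameter and 12 mm high with two flakes of bronze in it. Origin: centre of its underside. Leave it alone.
There are look-alikes about, which are no part of the job. What is shaped like the part that bears lid_center but green is not meant.

How it is judged:
By the outcome, as a careful person would: the job done as asked, in the order asked, and still so for the second after the job is handed in, with the robot touching nothing.
It also fails if it takes over 134 s, if anything falls off the work surface, if the arm or the gripper's body presses on something with over 40 N, if the wrist force passes 120 N, or if a joint passes its speed limit or range.

## Working session

There is one attempt and no reset: what is moved stays moved. The work goes in short steps, Python scripts to look and compute and a tool call to move; the robot and the scene stay as the last step left them, time stands still between calls to the robot, and variables do not carry over. Pictures are saved under pics/ and viewed, and the job is handed in when it is done.

Besides the shell and the picture viewer there is one more tool, called after "Call:" by a JSON object that holds its "name" and its "arguments". move_arm: Moves the arm, as the interface text tells. Its arguments: {"type":"object","properties":{"steps":{"type":"array"},"grip":{"type":"number"},"grip_force":{"type":"number"}},"required":["steps"]}

```bash
mkdir -p pics; cat > h.py <<'E'
import numpy as np, cv2
from cell import arm
from scipy.spatial.transform import Rotation as R
def snap(n,f):
    im=arm.get_image(n); cv2.imwrite('pics/'+f,im[:,:,::-1]); return im
def campose(n):
    i=arm.camera_info(n); 
    if n=='wrist':
        s=arm.observe(); T=np.eye(4); T[:3,:3]=R.from_rotvec(s['ee_rot']).as_matrix(); T[:3,3]=s['position']
        return i,T@np.array(i['T_tool_cam'])
    return i,np.array(i['pose'])
def px2w(n,uv,z,cp=None):
    i,T=cp or campose(n)
    p=cv2.undistortPoints(np.array([[uv]],float),np.array(i['mtx']),np.array(i['dist_coeffs']))[0,0]
    d=T[:3,:3]@np.array([p[0],p[1],1]); o=T[:3,3]
    return o+d*(z-o[2])/d[2]
def w2px(n,P,cp=None):
    i,T=cp or campose(n)
    Ti=np.linalg.inv(T)
    P=np.atleast_2d(P)
    q=(Ti[:3,:3]@P.T).T+Ti[:3,3]
    return cv2.projectPoints(q,np.zeros(3),np.zeros(3),np.array(i['mtx']),np.array(i['dist_coeffs']))[0][:,0]
def crop(f,g,x0,y0,x1,y1,s):
    im=cv2.imread('pics/'+f)[y0:y1,x0:x1]; cv2.imwrite('pics/'+g,cv2.resize(im,None,fx=s,fy=s,interpolation=cv2.INTER_CUBIC))
E
python3 - <<'E'
from h import *
np.set_printoptions(precision=3,suppress=True)
print(arm.observe())
for n in ('top','scene','wrist'):
    i=arm.camera_info(n); print(n,i)
    snap(n,n+'0.png')
E
```

```text
{'clock': 0.0, 'joints': array([-1.393,  0.435,  0.025,  1.574, -0.012,  1.134, -0.075]), 'dq': array([-0.003, -0.   , -0.   ,  0.   ,  0.   ,  0.001, -0.   ]), 'joint_efforts': array([  0.001, -66.783,   0.985, -31.445,  -0.06 ,   0.043,   0.   ]), 'position': array([0.173, 0.6  , 0.404]), 'ee_rot': array([-0.44 , -3.111,  0.002]), 'force': array([0.185, 0.482, 0.184]), 'ft_torque': array([-0.001,  0.008, -0.017]), 'width': 1.0014933581296546}
top {'mtx': array([[535.453,   0.   , 316.348],
       [  0.   , 535.453, 237.736],
       [  0.   ,   0.   ,   1.   ]]), 'dist_coeffs': array([-0.166,  0.   ,  0.   ,  0.   ,  0.   ]), 'pose': array([[ 0.019, -0.986,  0.165,  0.243],
       [-1.   , -0.02 , -0.006,  0.018],
       [ 0.009, -0.165, -0.986,  1.2  ],
       [ 0.   ,  0.   ,  0.   ,  1.   ]])}
scene {'mtx': array([[530.405,   0.   , 323.457],
       [  0.   , 530.405, 240.817],
       [  0.   ,   0.   ,   1.   ]]), 'dist_coeffs': array([0.025, 0.   , 0.   , 0.   , 0.   ]), 'pose': array([[ 0.69 ,  0.502, -0.522,  0.965],
       [ 0.723, -0.461,  0.514, -0.53 ],
       [ 0.018, -0.732, -0.681,  0.761],
       [ 0.   ,  0.   ,  0.   ,  1.   ]])}
wrist {'mtx': array([[424.704,   0.   , 316.841],
       [  0.   , 424.704, 245.39 ],
       [  0.   ,   0.   ,   1.   ]]), 'dist_coeffs': array([-0.099,  0.   ,  0.   ,  0.   ,  0.   ]), 'T_tool_cam': array([[-0.001, -0.953, -0.302,  0.081],
       [ 1.   , -0.001,  0.002, -0.001],
       [-0.002, -0.302,  0.953,  0.02 ],
       [ 0.   ,  0.   ,  0.   ,  1.   ]])}
```

View pics/top0.png

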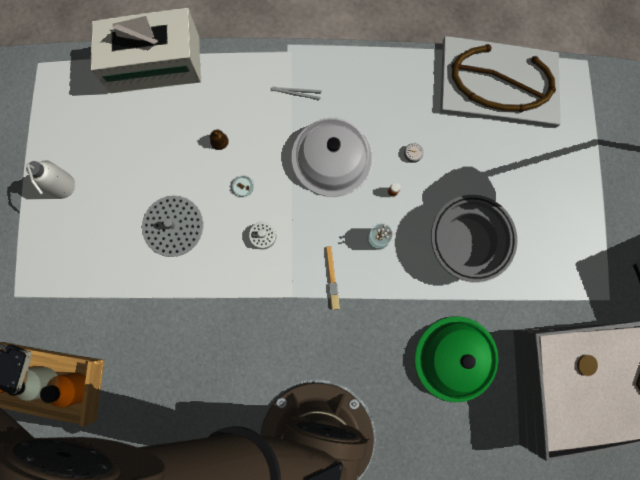

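View pics/scene0.png

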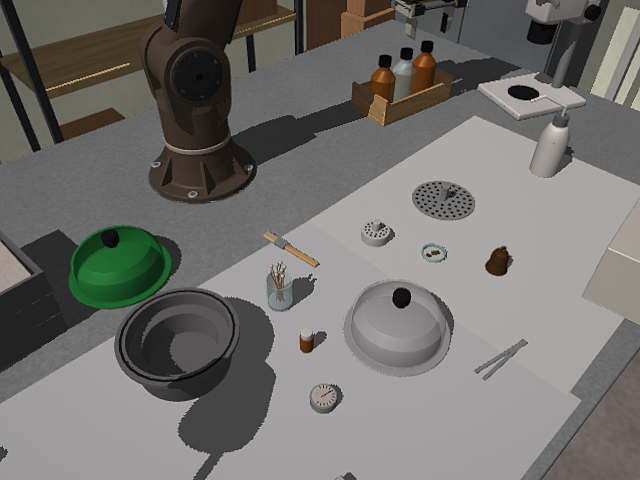

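View pics/wrist0.png

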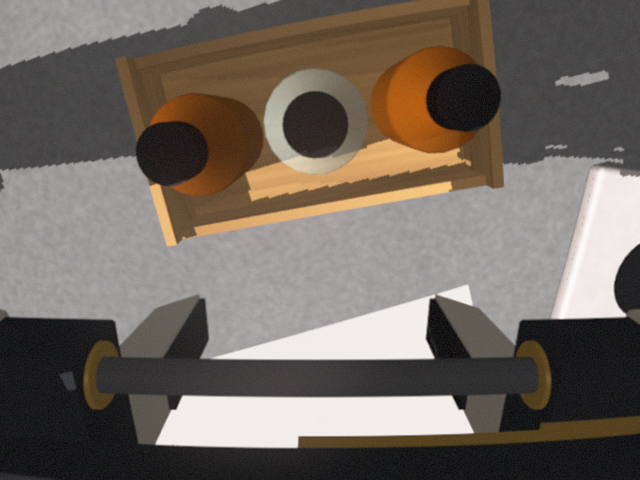

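The top view shows the base at ~(474,238), lid (333,155), canister (263,236), shelf (172,226), bell (219,140) and gauge (414,153). I'll enlarge these for better pixel readings.

```bash
python3 - <<'E'
from h import *
crop('top0.png','t1.png',130,120,290,260,5)
crop('top0.png','t2.png',280,100,440,220,5)
crop('top0.png','t3.png',420,180,530,290,5)
crop('scene0.png','s1.png',340,170,520,290,4)
crop('scene0.png','s2.png',100,270,460,420,2)
E
```

```text
(no output)
```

View pics/t1.png

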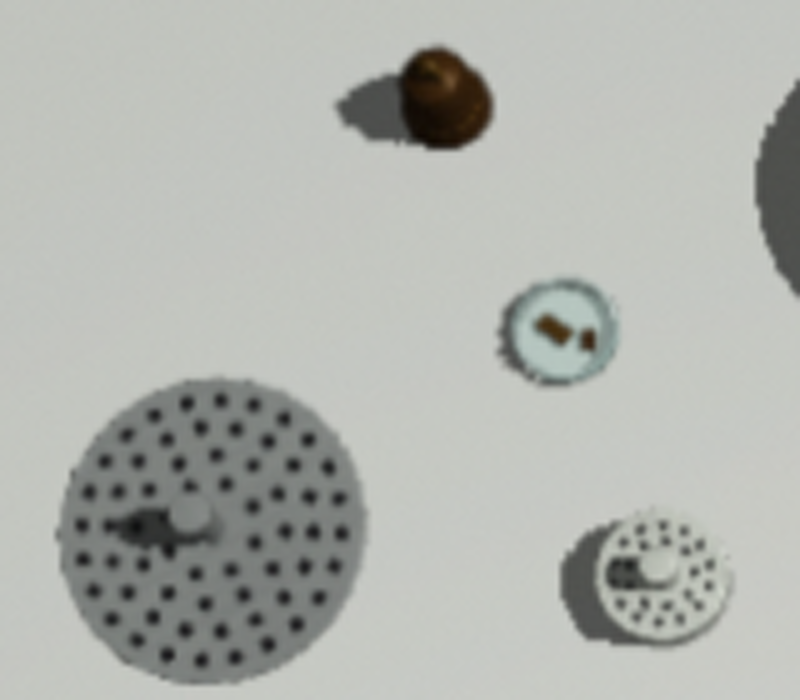

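View pics/t2.png

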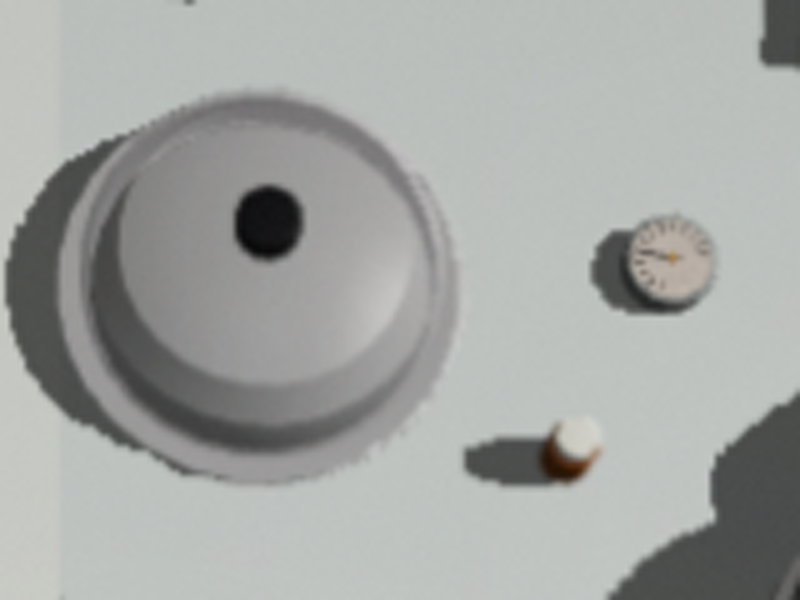

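View pics/t3.png

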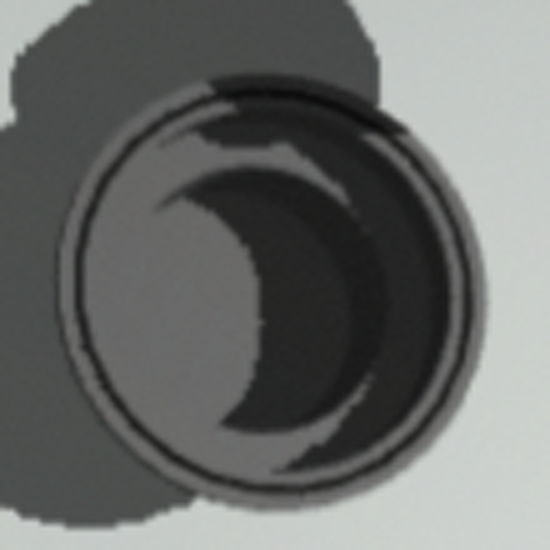

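View pics/s1.png

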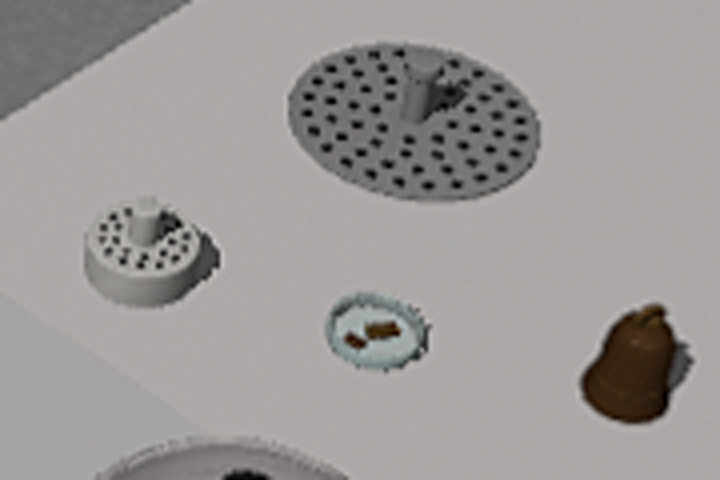

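```bash
python3 - <<'E'
from h import *
np.set_printoptions(precision=4,suppress=True)
def T(x0,y0,c): return (x0+c[0]/5-.4,y0+c[1]/5-.4)
for nm,x0,y0,c,z in [('shelf plate',130,120,(212,531.5),.004),('shelf stem',130,120,(191,514),.045),('can top',130,120,(664,574),.024),('can stem',130,120,(660,567),.046),
('bell mouth',130,120,(445,102),0.003),('bell loop',130,120,(433,70),.058),('gauge',280,100,(672,258),.018),('lid fl',280,100,(259,286.5),.004),('lid knob',280,100,(268,222),.1),('base',420,180,(272,292),.08),('base seal',420,180,(273,291),.08),
('jar',0,0,(1905,1180),.062),('vialcap',280,100,(578,438),.045),('petri',130,120,(560,330),.012)]:
    uv=T(x0,y0,c); p=px2w('top',uv,z); print(nm,np.array(uv),p,'scene px',w2px('scene',p)[0])
s=[('can stem',(340+148/4,170+202/4),.046),('shelf stem',(340+424/4,170+60/4),.045),('bell loop',(340+652/4,170+310/4),.06)]
for nm,uv,z in s: print(nm,px2w('scene',uv,z))
E
```

```text
shelf plate [172.  225.9] [0.4641 0.3419 0.004 ] scene px [441.4865 198.0721]
shelf stem [167.8 222.4] [0.4642 0.3409 0.045 ] scene px [444.3547 183.9642]
can top [262.4 234.4] [0.445  0.1307 0.024 ] scene px [374.2515 228.6723]
can stem [261.6 233. ] [0.4443 0.1304 0.046 ] scene px [374.8013 220.6103]
bell mouth [218.6 140. ] [0.6727 0.2452 0.003 ] scene px [495.9709 266.4053]
bell loop [216.2 133.6] [0.6682 0.2411 0.058 ] scene px [499.5946 246.334 ]
gauge [414.  151.2] [ 0.6497 -0.2134  0.018 ] scene px [322.6816 394.0146]
lid fl [331.4 156.9] [ 0.6351 -0.0215  0.004 ] scene px [394.7034 327.3556]
lid knob [333.2 144. ] [ 0.633  -0.0219  0.1   ] scene px [399.8113 290.891 ]
base [474. 238.] [ 0.4368 -0.3297  0.08  ] scene px [177.4322 330.18  ]
base seal [474.2 237.8] [ 0.4372 -0.3302  0.08  ] scene px [177.3343 330.506 ]
jar [380.6 235.6] [ 0.441  -0.1285  0.062 ] scene px [277.3405 276.4082]
vialcap [395.2 187.2] [ 0.5545 -0.1639  0.045 ] scene px [305.1779 330.1754]
petri [241.6 185.6] [0.5597 0.1839 0.012 ] scene px [432.7395 248.7849]
can stem [0.4471 0.134  0.046 ]
shelf stem [0.4691 0.3405 0.045 ]
bell loop [0.6753 0.2409 0.06  ]
```

View pics/s2.png

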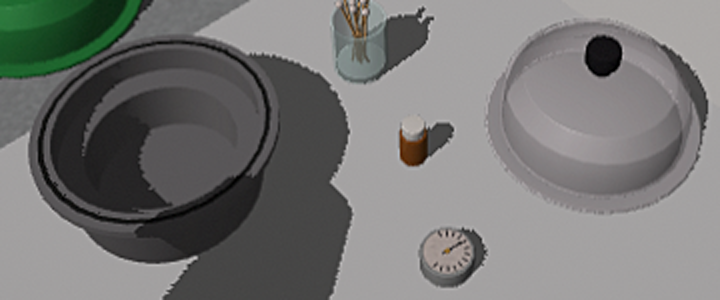

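```bash
cat >> h.py <<'E'
def go(x,y,zg,yaw):
    """grasp-point target world xyz, yaw=world angle of jaw (tool y) ; prints tool shift mm + twist"""
    s=arm.observe(); M=R.from_rotvec(s['ee_rot']).as_matrix()
    cur=np.arctan2(M[1,1],M[0,1]); 
    d=np.array([x,y,zg+.159])-np.array(s['position'])
    sh=M.T@d*1000
    # tool z is down: + twist => world yaw decreases
    tw=-(yaw-cur); tw=(tw+np.pi/2)%np.pi-np.pi/2
    print('t',round(s['clock'],2),'grasp',np.round(np.array(s['position'])+M[:,2]*.159,4),'yaw',round(cur,3),'tilt',round(np.degrees(np.arccos(-M[2,2])),2),'F',np.round(s['force'],1),'w',round(s['width']*91.8,1),'q7',round(s['joints'][6],2))
    print('-> shift',np.round(sh,1),'twist',round(tw,3),'alt',round(tw+np.pi*(-np.sign(tw)),3))
E
python3 -c "
from h import *
go(.445,.131,.16,np.arctan2(.131,.445))"
```

```text
t 0.15 grasp [0.1731 0.6002 0.2451] yaw 1.29 tilt 0.07 F [-0.2 -0.1  1.7] w 91.4 q7 -0.08
-> shift [-391.3 -375.5   85.6] twist 1.004 alt -2.138
```

Call:
{"name": "move_arm", "arguments": {"steps": [[-391,-375,85,1.0],[-391,-375,85,1.0],[-391,-375,85,1.0],[-391,-375,85,1.0],[-391,-375,85,1.0],[-391,-375,85,1.0],[-391,-375,85,1.0],[-391,-375,85,1.0],[-391,-375,85,1.0],[-391,-375,85,1.0],[-391,-375,85,1.0],[-391,-375,85,1.0],[-391,-375,85,1.0],[-391,-375,85,1.0]], "grip": 46}}

```text
clock: 1.9
position: [0.4447, 0.1324, 0.3198]
ee_rot: [-1.876, -2.52, -0.0]
force: [0.3, -0.3, -0.4]
width: 0.502
```

```bash
python3 -c "
from h import *
go(.445,.131,.046,np.arctan2(.131,.445))
snap('wrist','w1.png')
print(w2px('wrist',[[.445,.131,.046],[.445,.131,.024]]))"
```

```text
t 1.9 grasp [0.4447 0.1325 0.1608] yaw 0.291 tilt 0.01 F [ 0.3 -0.3 -0.4] w 46.1 q7 0.06
-> shift [ -1.5  -0.2 114.8] twist 0.005 alt -3.137
[[315.57535065 249.02805572]
 [315.60629742 239.01910097]]
```

View pics/w1.png

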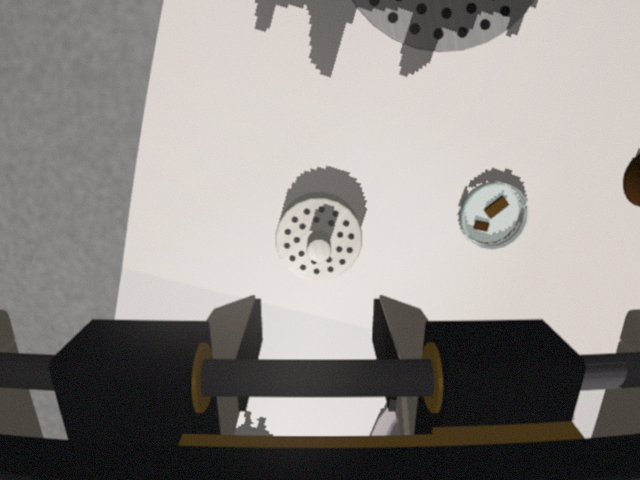

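Canister stem at (319,249), drum centre (318,238), within ~1–2 mm of the prediction. Descending onto the stem.

Call:
{"name": "move_arm", "arguments": {"steps": [[-1,1,60,0],[-1,1,105,0],[-1,1,115,0],[-1,1,115,0],[-1,1,115,0]]}}

```text
clock: 2.58
position: [0.4469, 0.1314, 0.2062]
ee_rot: [1.877, 2.518, 0.004]
force: [0.1, 0.4, -0.2]
width: 0.504
```

Call:
{"name": "move_arm", "arguments": {"steps": [[0,0,0,0],[0,0,0,0],[0,0,0,0],[0,0,0,0],[0,0,0,0],[0,0,-20,0],[0,0,-80,0],[0,0,-140,0],[0,0,-180,0],[0,0,-180,0],[0,0,-180,0]], "grip": 5, "grip_force": 25}}

```text
clock: 3.95
position: [0.4457, 0.1311, 0.3839]
ee_rot: [-1.877, -2.519, 0.001]
force: [0.4, 0.7, -2.5]
width: 0.165
```

```bash
python3 -c "
from h import *
go(.437,-.330,.19,np.arctan2(-.33,.437))
go(.437,-.150,.22,np.arctan2(-.15,.437))
snap('wrist','w2.png')"
```

```text
t 3.95 grasp [0.4455 0.1311 0.2249] yaw 0.29 tilt 0.07 F [ 0.4  0.7 -2.5] w 15.2 q7 0.02
-> shift [-439.4 -140.2   35. ] twist 0.937 alt -2.205
t 3.95 grasp [0.4455 0.1311 0.2249] yaw 0.29 tilt 0.07 F [ 0.4  0.7 -2.5] w 15.2 q7 0.02
-> shift [-266.9  -88.7    5. ] twist 0.621 alt -2.521
```

View pics/w2.png

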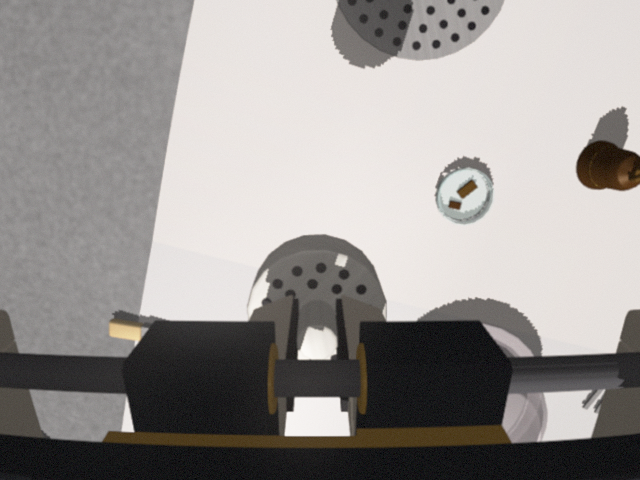

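Canister held level (force −2.5 N in z). Move over the base.

Call:
{"name": "move_arm", "arguments": {"steps": [[-439,-140,0,0.937],[-439,-140,0,0.937],[-439,-140,0,0.937],[-439,-140,0,0.937],[-439,-140,0,0.937],[-439,-140,0,0.937],[-439,-140,0,0.937],[-439,-140,0,0.937],[-439,-140,0,0.937],[-439,-140,0,0.937],[-439,-140,0,0.937],[-439,-140,0,0.937]]}}

```text
clock: 5.5
position: [0.4379, -0.3286, 0.3846]
ee_rot: [-2.811, -1.402, -0.001]
force: [-0.3, 0.3, -0.5]
width: 0.169
```

```bash
python3 -c "
from h import *
go(.437,-.330,.052,np.arctan2(-.33,.437))
snap('wrist','w3.png')
P=[.437,-.330]
for r,z in ((.096,.08),(.06,.054)):
  a=np.arange(4)*np.pi/2
  M=R.from_rotvec(arm.observe()['ee_rot']).as_matrix()
  print(w2px('wrist',[[P[0],P[1],z]]+[list(np.r_[np.array(P),z]+r*(np.cos(t)*M[:,0]+np.sin(t)*M[:,1])) for t in a]))
"
```

```text
t 5.5 grasp [ 0.4379 -0.3285  0.2256] yaw -0.645 tilt 0.03 F [-0.3  0.3 -0.5] w 15.5 q7 0.25
-> shift [ -1.8   0.2 173.6] twist 0.001 alt -3.14
[[315.70727082 236.88013466]
 [315.50617988  92.7152227 ]
 [451.83876375 236.89545906]
 [315.89397576 356.46576925]
 [179.68771205 237.04208165]]
[[315.80781366 227.26111255]
 [315.69906899 146.57195886]
 [394.8458513  227.27972861]
 [315.91178758 299.79090144]
 [236.80514144 227.36814843]]
```

View pics/w3.png

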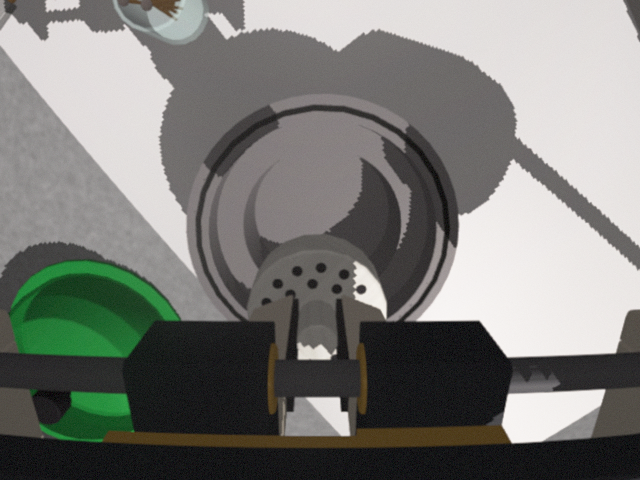

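Base flange spans columns 187–459, top edge at 94; so its centre lies ~4 mm along +tool-y from the estimate. Lowering the canister with that correction.

Call:
{"name": "move_arm", "arguments": {"steps": [[-1,4,60,0],[-1,4,120,0],[-1,4,155,0],[-1,4,168,0],[-1,4,171,0],[-1,4,173,0],[-1,4,173,0]]}}

```text
clock: 6.42
position: [0.4406, -0.333, 0.2128]
ee_rot: [2.811, 1.4, 0.002]
force: [-0.8, 0.5, -0.8]
width: 0.166
```

```bash
python3 -c "
from h import *
go(.437,-.330,.052,np.arctan2(-.33,.437))"
```

```text
t 6.42 grasp [ 0.4409 -0.3331  0.0538] yaw -0.647 tilt 0.11 F [-0.8  0.5 -0.8] w 15.2 q7 0.44
-> shift [ 0.2 -4.6  1.8] twist -0.0 alt 3.142
```

Call:
{"name": "move_arm", "arguments": {"steps": [[0,0,1,0],[0,0,2,0],[0,0,2,0]]}}

```text
clock: 6.8
position: [0.4403, -0.3329, 0.2109]
ee_rot: [2.812, 1.4, 0.002]
force: [-2.4, 2.0, 11.9]
width: 0.168
```

Call:
{"name": "move_arm", "arguments": {"steps": [[0,0,0,0],[0,0,0,0],[0,0,0,0],[0,0,-20,0],[0,0,-80,0],[0,0,-140,0],[0,0,-190,0],[0,0,-190,0],[0,0,-190,0]], "grip": 46}}

```text
clock: 7.92
position: [0.44, -0.3324, 0.3993]
ee_rot: [-2.812, -1.4, -0.0]
force: [-0.8, 0.8, 0.2]
width: 0.5
```

```bash
python3 -c "
from h import *
snap('wrist','w4.png')
go(.464,.341,.16,np.arctan2(.341,.464))"
```

```text
t 7.97 grasp [ 0.4397 -0.3321  0.2397] yaw -0.647 tilt 0.1 F [ 0.7 -0.7  0.9] w 46.3 q7 0.25
-> shift [ 551.8 -386.4   80.4] twist -1.281 alt 1.861
```

View pics/w4.png

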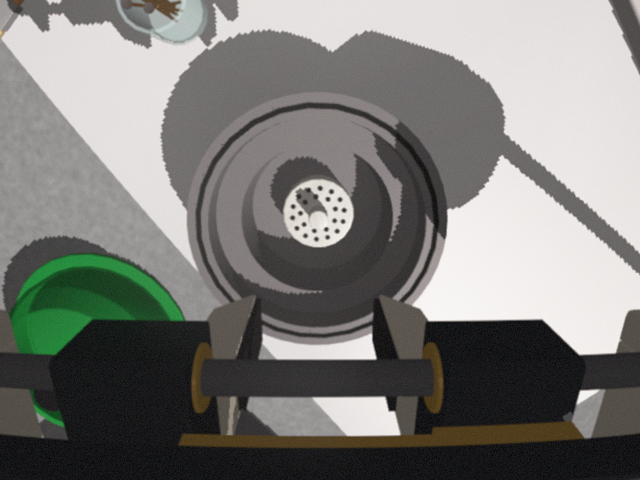

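Canister (318,213) sits centred in the base (flange 187–447 × 92–343). I'll compute the base centre from this view.

```bash
cat >> h.py <<'E'
from scipy.optimize import least_squares
def fitcirc(n,L,Rt,Tp,B,r,z,guess,dy=0):
    """fit circle centre to image extents"""
    cp=campose(n); a=np.linspace(0,2*np.pi,181)
    def f(p):
        q=w2px(n,np.c_[p[0]+r*np.cos(a),p[1]+r*np.sin(a),np.full(181,z)],cp)
        v=[q[:,0].min(),q[:,0].max(),q[:,1].min(),q[:,1].max()]
        return np.array([x-y for x,y in zip(v,(L,Rt,Tp,B)) if y is not None])
    s=least_squares(f,guess,diff_step=1e-4); return s.x,s.fun
E
python3 - <<'E'
from h import *
crop('w4.png','w4c.png',170,70,470,360,2.6)
print(fitcirc('wrist',187,447,92,343,.096,.08,[.44,-.333]))
print(px2w('wrist',(318.5,213),.03))
M=R.from_rotvec(arm.observe()['ee_rot']).as_matrix();print(M[:,:2].T)
E
```

```text
(array([ 0.44045417, -0.33226218]), array([-1.07651365,  1.07194088, -1.1992441 ,  1.93472742]))
[ 0.4416538  -0.33272297  0.03      ]
[[ 6.02643975e-01  7.98010172e-01  7.36895679e-05]
 [ 7.98009053e-01 -6.02642970e-01 -1.73251303e-03]]
```

View pics/w4c.png

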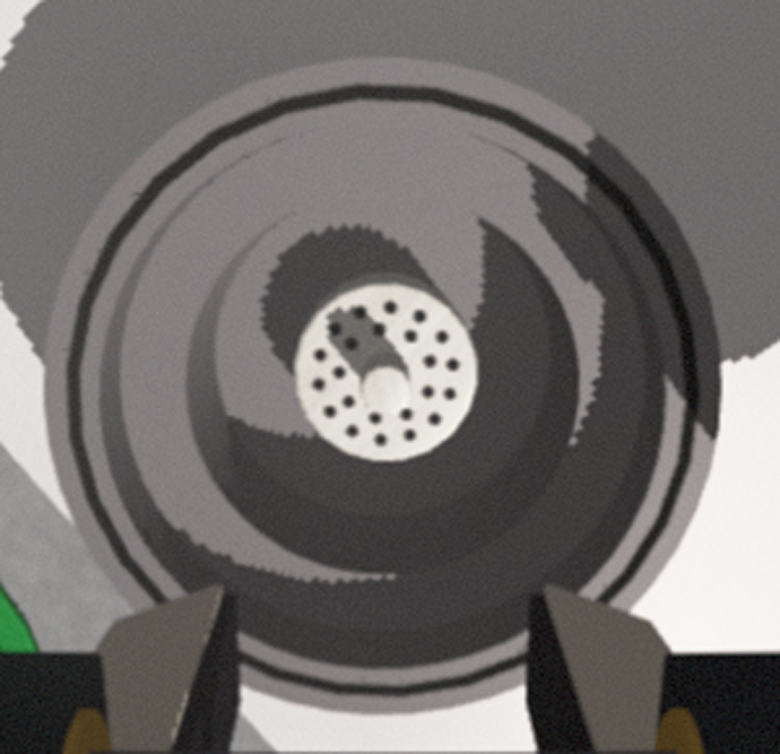

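Go to the shelf.

Call:
{"name": "move_arm", "arguments": {"steps": [[552,-386,60,-1.28],[552,-386,60,-1.28],[552,-386,60,-1.28],[552,-386,60,-1.28],[552,-386,60,-1.28],[552,-386,60,-1.28],[552,-386,60,-1.28],[552,-386,60,-1.28],[552,-386,60,-1.28],[552,-386,60,-1.28],[552,-386,60,-1.28],[552,-386,60,-1.28],[552,-386,60,-1.28],[552,-386,60,-1.28],[552,-386,60,-1.28],[552,-386,60,-1.28]]}}

```text
clock: 9.98
position: [0.4651, 0.3397, 0.34]
ee_rot: [1.421, 2.802, 0.001]
force: [0.5, -0.1, 0.8]
width: 0.503
```

```bash
python3 -c "
from h import *
snap('wrist','w5.png')
go(.464,.341,.038,np.arctan2(.341,.464))
print(w2px('wrist',[[.464,.341,.045],[.464,.341,.004]]))"
```

```text
t 10.03 grasp [0.4651 0.34   0.181 ] yaw 0.632 tilt 0.02 F [ 0.4  0.2 -0.2] w 46.1 q7 0.06
-> shift [  1.5  -0.3 143. ] twist -0.002 alt 3.14
[[315.7982954  235.05889798]
 [315.78782124 220.20565801]]
```

View pics/w5.png

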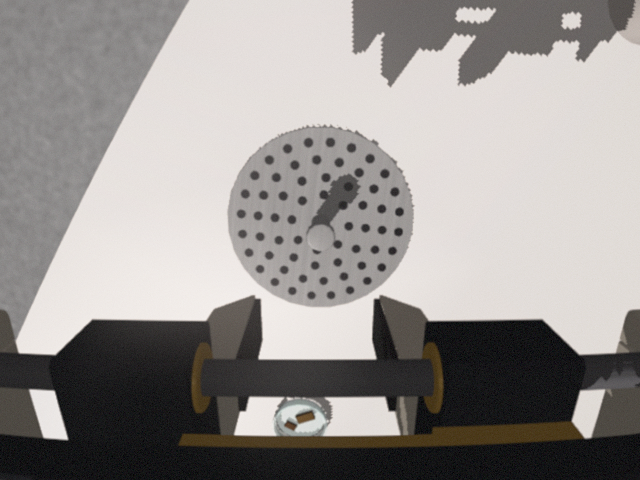

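Shelf head at (320,237). Descend and grip the head.

Call:
{"name": "move_arm", "arguments": {"steps": [[0,1,60,0],[0,1,115,0],[0,1,138,0],[0,1,143,0],[0,1,143,0],[0,1,143,0]]}}

```text
clock: 10.78
position: [0.4663, 0.3413, 0.1981]
ee_rot: [1.42, 2.802, 0.004]
force: [0.8, 0.1, 1.0]
width: 0.502
```

Call:
{"name": "move_arm", "arguments": {"steps": [[0,0,0,0],[0,0,0,0],[0,0,0,0],[0,0,0,0],[0,0,0,0],[0,0,-20,0],[0,0,-80,0],[0,0,-140,0],[0,0,-195,0],[0,0,-195,0],[0,0,-195,0]], "grip": 5, "grip_force": 40}}

```text
clock: 12.15
position: [0.4651, 0.3407, 0.3905]
ee_rot: [-1.419, -2.802, 0.003]
force: [-1.3, -0.1, -4.1]
width: 0.203
```

```bash
python3 -c "
from h import *
go(.4395,-.332,.23,np.arctan2(-.33,.437))
snap('wrist','w6.png')"
```

```text
t 12.15 grasp [0.4649 0.3405 0.2315] yaw 0.633 tilt 0.12 F [-1.3 -0.1 -4.1] w 18.6 q7 0.05
-> shift [-527.1 -418.7    2.3] twist 1.28 alt -1.862
```

View pics/w6.png

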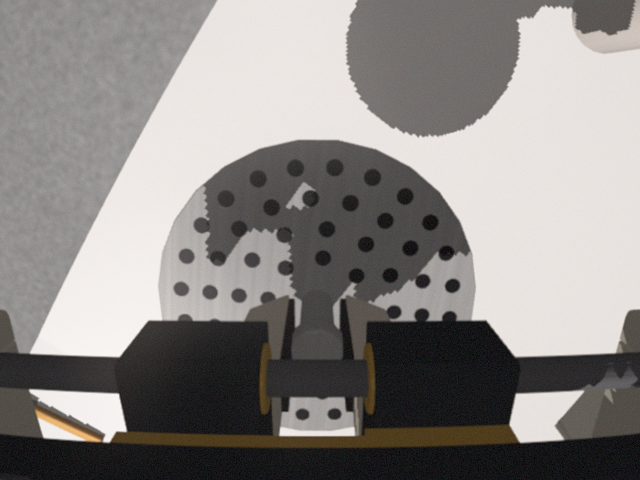

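Shelf held, level (plate columns 159–476, top edge 140). Check its offset in the hand, then move.

```bash
python3 - <<'E'
from h import *
s=arm.observe();z=s['position'][2]-.159-.034
c,r=fitcirc('wrist',159,476,140,None,.072,z,[.465,.341]); print(c,r)
M=R.from_rotvec(s['ee_rot']).as_matrix(); print((M.T@(np.r_[c,0]-s['position']))[:2]*1000)
E
```

```text
[0.46583851 0.33906486] [-1.16187416  1.15689973  0.24082574]
[-1.69674165  1.07950971]
```

Call:
{"name": "move_arm", "arguments": {"steps": [[-527,-419,0,1.28],[-527,-419,0,1.28],[-527,-419,0,1.28],[-527,-419,0,1.28],[-527,-419,0,1.28],[-527,-419,0,1.28],[-527,-419,0,1.28],[-527,-419,0,1.28],[-527,-419,0,1.28],[-527,-419,0,1.28],[-527,-419,0,1.28],[-527,-419,0,1.28],[-527,-419,0,1.28],[-527,-419,0,1.28],[-527,-419,0,1.28],[-527,-419,0,1.28]]}}

```text
clock: 14.2
position: [0.4399, -0.3311, 0.3918]
ee_rot: [-2.811, -1.402, -0.001]
force: [1.1, 0.3, -2.6]
width: 0.201
```

```bash
python3 - <<'E'
from h import *
go(.4395,-.332,.092,np.arctan2(-.33,.437))
snap('wrist','w7.png')
E
```

```text
t 14.2 grasp [ 0.4399 -0.3311  0.2328] yaw -0.646 tilt 0.02 F [ 1.1  0.3 -2.6] w 18.5 q7 0.25
-> shift [ -1.    0.2 140.8] twist 0.001 alt -3.141
```

View pics/w7.png

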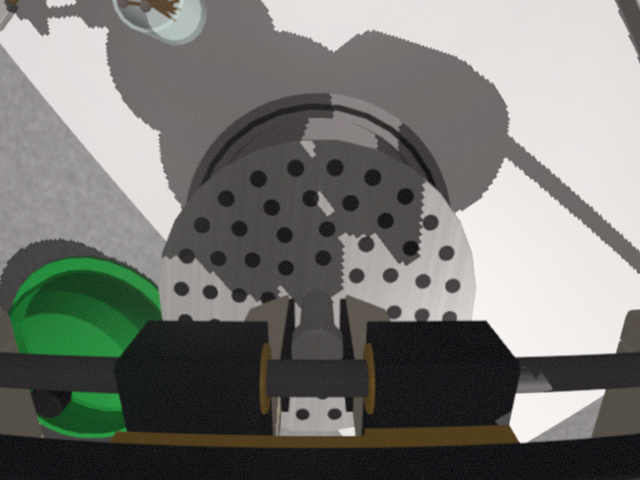

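Call:
{"name": "move_arm", "arguments": {"steps": [[0,0,60,0],[0,0,100,0],[0,0,115,0],[0,0,125,0],[0,0,132,0],[0,0,137,0],[0,0,139,0],[0,0,140,0],[0,0,140,0]]}}

```text
clock: 15.38
position: [0.4397, -0.3318, 0.2519]
ee_rot: [2.812, 1.4, 0.0]
force: [0.2, -0.6, -2.5]
width: 0.199
```

```bash
python3 - <<'E'
from h import *
go(.4395,-.332,.092,np.arctan2(-.33,.437))
E
```

```text
t 15.38 grasp [ 0.4398 -0.3319  0.0929] yaw -0.647 tilt 0.02 F [ 0.2 -0.6 -2.5] w 18.3 q7 0.4
-> shift [-0.2 -0.1  0.9] twist -0.0 alt 3.141
```

Call:
{"name": "move_arm", "arguments": {"steps": [[0,0,1,0],[0,0,2,0],[0,0,2,0]]}}

```text
clock: 15.75
position: [0.4396, -0.332, 0.2509]
ee_rot: [2.813, 1.4, 0.002]
force: [-4.2, 4.3, 13.4]
width: 0.198
```

Call:
{"name": "move_arm", "arguments": {"steps": [[0,0,0,0],[0,0,0,0],[0,0,0,0],[0,0,-20,0],[0,0,-80,0],[0,0,-140,0],[0,0,-150,0],[0,0,-150,0],[0,0,-150,0]], "grip": 46}}

```text
clock: 16.88
position: [0.4394, -0.3312, 0.3982]
ee_rot: [-2.81, -1.399, 0.002]
force: [0.5, -0.0, -0.6]
width: 0.499
```

```bash
python3 - <<'E'
from h import *
go(.4395,-.332,.24,np.arctan2(-.33,.437))
snap('wrist','w8.png'); snap('scene','s8.png'); crop('s8.png','s8c.png',90,260,290,420,4)
E
```

```text
t 16.88 grasp [ 0.4391 -0.331   0.2392] yaw -0.647 tilt 0.14 F [ 0.5 -0.  -0.6] w 45.8 q7 0.25
-> shift [-0.6  0.5 -0.8] twist -0.0 alt 3.142
```

View pics/w8.png

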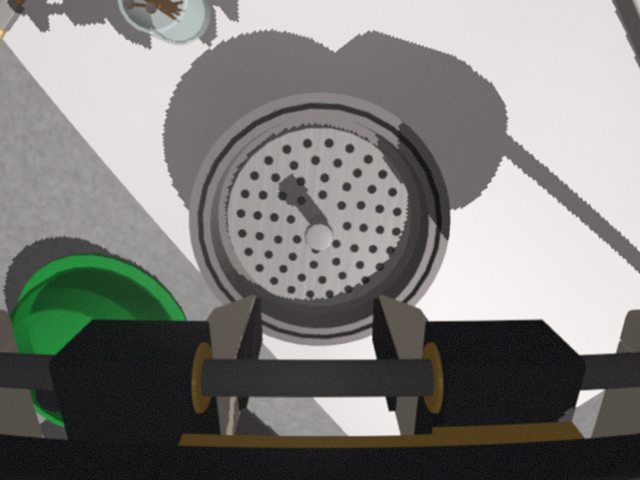

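View pics/s8c.png

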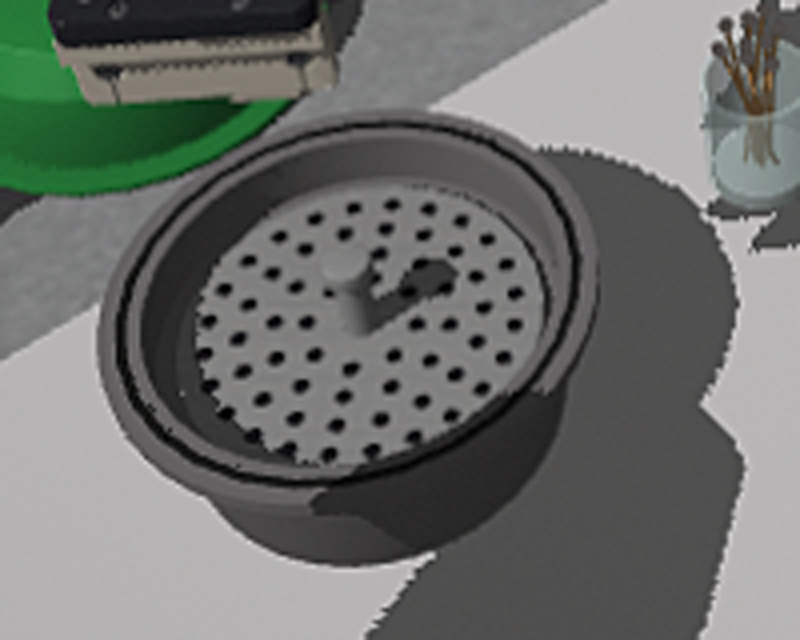

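Shelf sits flat in the base: plate 226–409 within the flange 190–450, stem at (319,237), even ledge overlap in the scene view. Next, the gauge.

```bash
python3 - <<'E'
from h import *
print(fitcirc('wrist',190,450,93,344,.096,.08,[.44,-.333]))
print(fitcirc('wrist',226,409,126,300,.072,.058,[.44,-.333]))
print(px2w('wrist',(319,237),.099))
go(.652,-.215,.15,np.arctan2(-.215,.652))
E
```

```text
(array([ 0.44089953, -0.33332851]), array([-1.17549992,  1.17316162, -1.17840451,  1.93209698]))
(array([ 0.44116048, -0.32990272]), array([-1.10063443,  1.0948737 , -2.71260127,  3.61867858]))
[ 0.44051098 -0.33262749  0.099     ]
t 16.98 grasp [ 0.439  -0.3313  0.2393] yaw -0.647 tilt 0.15 F [-0.1 -0.8 -0.7] w 46.1 q7 0.25
-> shift [221.2  99.6  88.9] twist -0.329 alt 2.813
```

Call:
{"name": "move_arm", "arguments": {"steps": [[221,100,70,-0.33],[221,100,70,-0.33],[221,100,70,-0.33],[221,100,70,-0.33],[221,100,70,-0.33],[221,100,70,-0.33],[221,100,70,-0.33],[221,100,70,-0.33]], "grip": 64}}

```text
clock: 17.98
position: [0.6518, -0.2169, 0.3304]
ee_rot: [2.546, 1.84, 0.001]
force: [0.7, -0.0, -0.9]
width: 0.697
```

```bash
python3 - <<'E'
from h import *
go(.652,-.215,.022,np.arctan2(-.215,.652))
snap('wrist','w9.png')
print(w2px('wrist',[[.652,-.215,.018]]))
E
```

```text
t 17.98 grasp [ 0.6519 -0.2169  0.1714] yaw -0.319 tilt 0.03 F [ 0.7 -0.  -0.9] w 64.0 q7 0.28
-> shift [  1.9  -0.5 149.4] twist -0.001 alt 3.141
[[314.58979542 229.26632806]]
```

View pics/w9.png

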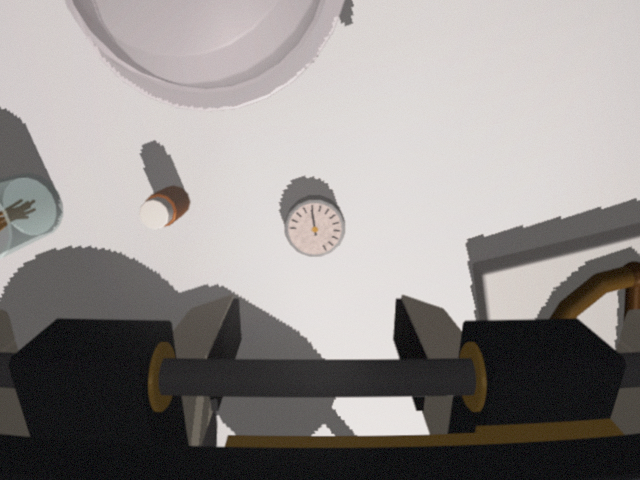

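Gauge hub at (315,229), as predicted. Descend.

Call:
{"name": "move_arm", "arguments": {"steps": [[1,-2,60,0],[1,-2,115,0],[1,-2,140,0],[1,-2,149,0],[1,-2,149,0],[1,-2,149,0]]}}

```text
clock: 18.77
position: [0.6516, -0.2146, 0.1824]
ee_rot: [2.543, 1.842, 0.002]
force: [-0.8, -0.0, 1.2]
width: 0.698
```

Call:
{"name": "move_arm", "arguments": {"steps": [[0,0,0,0],[0,0,0,0],[0,0,0,0],[0,0,0,0],[0,0,0,0],[0,0,-20,0],[0,0,-80,0],[0,0,-140,0],[0,0,-190,0],[0,0,-190,0],[0,0,-190,0]], "grip": 35, "grip_force": 25}}

```text
clock: 20.15
position: [0.6507, -0.214, 0.3709]
ee_rot: [-2.544, -1.843, -0.0]
force: [-0.8, 0.9, -1.7]
width: 0.471
```

```bash
python3 - <<'E'
from h import *
# place 39mm along -toolx dir at yaw -.647 : toolx=(.603,.798)
go(.440-.603*.039,-.3322-.798*.039,.2,-.647)
snap('wrist','w10.png')
E
```

```text
t 20.15 grasp [ 0.6507 -0.2139  0.2119] yaw -0.317 tilt 0.03 F [-0.8  0.9 -1.7] w 43.2 q7 0.26
-> shift [-214.9 -176.    11.8] twist 0.33 alt -2.812
```

View pics/w10.png

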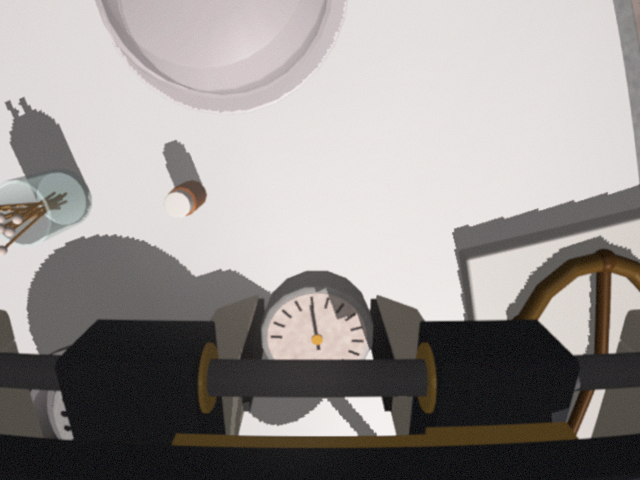

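Gauge held level, dial up. Move over the shelf's −tool-x side.

Call:
{"name": "move_arm", "arguments": {"steps": [[-215,-176,12,0.33],[-215,-176,12,0.33],[-215,-176,12,0.33],[-215,-176,12,0.33],[-215,-176,12,0.33],[-215,-176,12,0.33],[-215,-176,12,0.33],[-215,-176,12,0.33],[-215,-176,12,0.33]]}}

```text
clock: 21.32
position: [0.4177, -0.3629, 0.3584]
ee_rot: [-2.811, -1.402, 0.0]
force: [-0.2, -0.4, -0.0]
width: 0.469
```

```bash
python3 - <<'E'
from h import *
go(.440-.603*.039,-.3322-.798*.039,.081,-.647)
snap('wrist','w11.png')
E
```

```text
t 21.32 grasp [ 0.4176 -0.3629  0.1994] yaw -0.645 tilt 0.02 F [-0.2 -0.4 -0. ] w 43.1 q7 0.36
-> shift [ -1.   -0.7 118.4] twist 0.002 alt -3.14
```

View pics/w11.png

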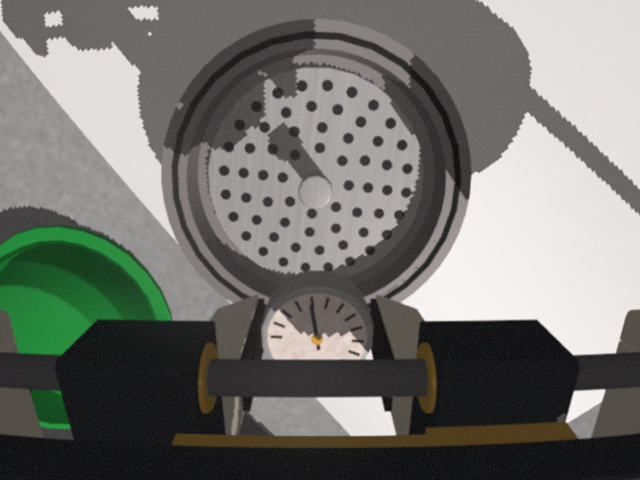

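Call:
{"name": "move_arm", "arguments": {"steps": [[-1,0,50,0],[-1,0,90,0],[-1,0,107,0],[-1,0,114,0],[-1,0,117,0],[-1,0,118,0],[-1,0,118,0]]}}

```text
clock: 22.25
position: [0.4164, -0.3646, 0.2414]
ee_rot: [2.811, 1.4, 0.001]
force: [-0.3, 0.3, -1.2]
width: 0.475
```

```bash
python3 - <<'E'
from h import *
go(.440-.603*.039,-.3322-.798*.039,.08,-.647)
E
```

```text
t 22.25 grasp [ 0.4166 -0.3647  0.0824] yaw -0.647 tilt 0.07 F [-0.3  0.3 -1.2] w 43.6 q7 0.49
-> shift [ 1.1 -0.7  2.4] twist 0.0 alt -3.142
```

Call:
{"name": "move_arm", "arguments": {"steps": [[0,0,1,0],[0,0,2,0],[0,0,3,0],[0,0,3,0]]}}

```text
clock: 22.75
position: [0.4161, -0.3646, 0.239]
ee_rot: [2.812, 1.4, 0.002]
force: [-4.4, 5.2, 18.2]
width: 0.471
```

Call:
{"name": "move_arm", "arguments": {"steps": [[0,0,0,0],[0,0,0,0],[0,0,0,0],[0,0,-20,0],[0,0,-80,0],[0,0,-130,0],[0,0,-160,0],[0,0,-160,0],[0,0,-160,0]], "grip": 56}}

```text
clock: 23.88
position: [0.4161, -0.364, 0.3969]
ee_rot: [-2.811, -1.4, 0.0]
force: [0.1, -0.5, -1.0]
width: 0.607
```

```bash
python3 - <<'E'
from h import *
snap('wrist','w12.png')
go(.674,.243,.20,np.arctan2(.243,.674))
E
```

```text
t 23.93 grasp [ 0.4158 -0.3638  0.2376] yaw -0.647 tilt 0.11 F [-0.1 -0.7 -0.2] w 55.9 q7 0.33
-> shift [ 639.8 -159.9   37.9] twist -0.993 alt 2.149
```

View pics/w12.png

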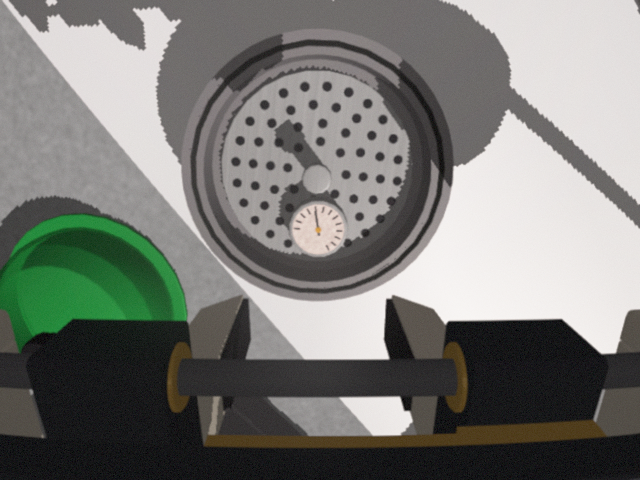

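Gauge stands flat on the shelf at (318,229) beside the stem (317,180). Now the bell.

```bash
python3 - <<'E'
from h import *
a=px2w('wrist',(318,229),.076);b=px2w('wrist',(317,180),.099);print(a,b,np.linalg.norm((a-b)[:2]))
E
```

```text
[ 0.41680765 -0.36482207  0.076     ] [ 0.44008361 -0.33289721  0.099     ] 0.03950907061303956
```

Call:
{"name": "move_arm", "arguments": {"steps": [[640,-160,38,-0.99],[640,-160,38,-0.99],[640,-160,38,-0.99],[640,-160,38,-0.99],[640,-160,38,-0.99],[640,-160,38,-0.99],[640,-160,38,-0.99],[640,-160,38,-0.99],[640,-160,38,-0.99],[640,-160,38,-0.99],[640,-160,38,-0.99],[640,-160,38,-0.99],[640,-160,38,-0.99],[640,-160,38,-0.99],[640,-160,38,-0.99],[640,-160,38,-0.99]], "grip": 66}}

```text
clock: 25.92
position: [0.6743, 0.2421, 0.3601]
ee_rot: [1.811, 2.567, 0.001]
force: [0.3, 0.3, -0.3]
width: 0.72
```

```bash
python3 - <<'E'
from h import *
snap('wrist','w13.png')
go(.674,.243,.034,np.arctan2(.243,.674))
print(w2px('wrist',[[.674,.243,0],[.674,.243,.062]]))
crop('w13.png','w13c.png',240,160,400,280,5)
E
```

```text
t 25.98 grasp [0.6744 0.2423 0.201 ] yaw 0.342 tilt 0.02 F [-0.4  0.2  0. ] w 65.8 q7 0.16
-> shift [ 7.00e-01 -1.00e-01  1.67e+02] twist -0.004 alt 3.138
[[315.72998169 214.20495849]
 [315.69834775 235.1306503 ]]
```

View pics/w13.png

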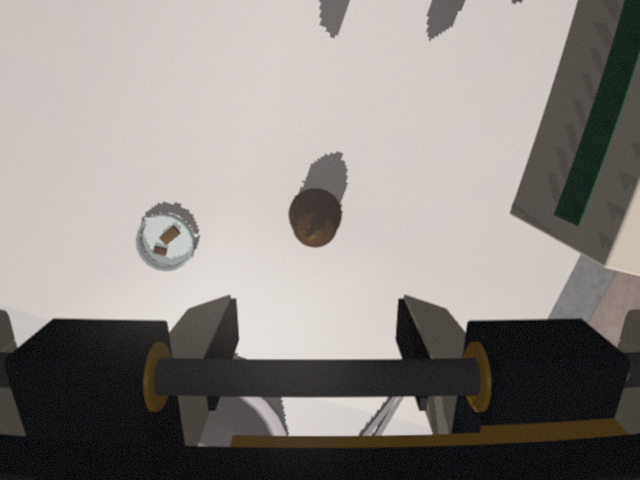

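View pics/w13c.png

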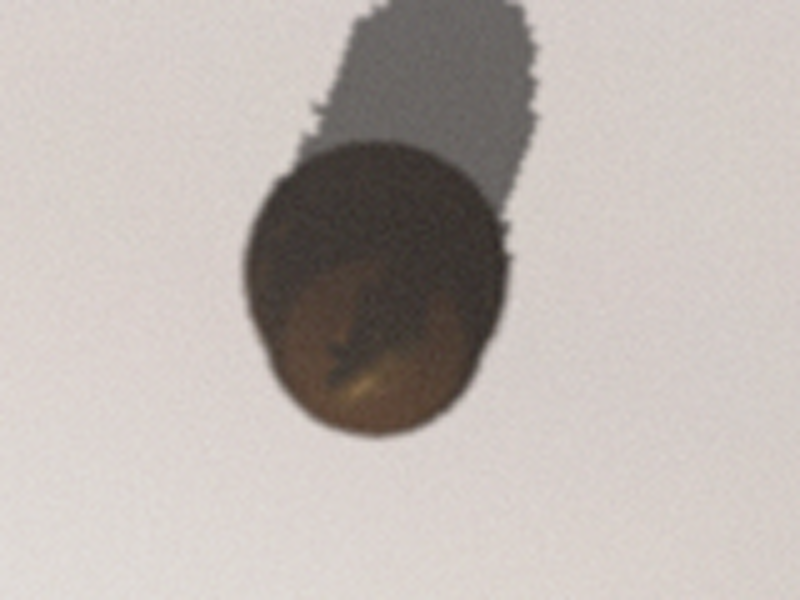

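```bash
python3 - <<'E'
from h import *
c=fitcirc('wrist',288.6,341.2,187.6,None,.022,.002,[.674,.243]);print(c)
for z in (0,.08): print(z,px2w('wrist',(512,211),z),px2w('wrist',(605,265),z),px2w('wrist',(580,0),z),px2w('top',(200,80),z),px2w('top',(200,55),z))
go(c[0][0],c[0][1],.034,.342)
E
```

```text
(array([0.67325309, 0.24308735]), array([-0.65697006,  0.65734479,  0.02361877]))
0 [0.82778692 0.30116491 0.        ] [0.93431312 0.28731132 0.        ] [0.80781668 0.47119422 0.        ] [0.82898816 0.30167803 0.        ] [0.8974099  0.30706982 0.        ]
0.08 [0.78531886 0.30525433 0.08      ] [0.86677729 0.29466077 0.08      ] [0.77004802 0.4352723  0.08      ] [0.78994183 0.28274034 0.08      ] [0.85380249 0.2877727  0.08      ]
t 25.98 grasp [0.6744 0.2423 0.201 ] yaw 0.342 tilt 0.02 F [-0.4  0.2  0. ] w 65.8 q7 0.16
-> shift [  1.1  -0.8 167. ] twist 0.0 alt -3.141
```

Bell mouth centred at ~(315,214); tissue box corner is 65 mm clear of the gripper body. Descend.

Call:
{"name": "move_arm", "arguments": {"steps": [[0,-1,60,0],[0,-1,115,0],[0,-1,150,0],[0,-1,163,0],[0,-1,167,0],[0,-1,167,0],[0,-1,167,0]]}}

```text
clock: 26.85
position: [0.674, 0.2425, 0.1944]
ee_rot: [1.809, 2.567, 0.003]
force: [0.0, 0.3, -0.3]
width: 0.719
```

Call:
{"name": "move_arm", "arguments": {"steps": [[0,0,0,0],[0,0,0,0],[0,0,0,0],[0,0,0,0],[0,0,0,0],[0,0,0,0],[0,0,-10,0],[0,0,-20,0],[0,0,-30,0],[0,0,-30,0]], "grip": 28, "grip_force": 25}}

```text
clock: 28.1
position: [0.6739, 0.2424, 0.2242]
ee_rot: [1.809, 2.567, 0.003]
force: [-0.4, -0.7, -2.6]
width: 0.372
```

```bash
python3 - <<'E'
from h import *
snap('wrist','w14.png'); snap('scene','s14.png'); crop('s14.png','s14c.png',430,170,590,290,5)
go(.674,.243,.24,.342)
E
```

```text
t 28.2 grasp [0.6734 0.2424 0.0639] yaw 0.343 tilt 0.01 F [ 0.2 -0.1 -1.8] w 34.3 q7 0.21
-> shift [   0.4    0.8 -176.1] twist 0.001 alt -3.141
```

View pics/w14.png

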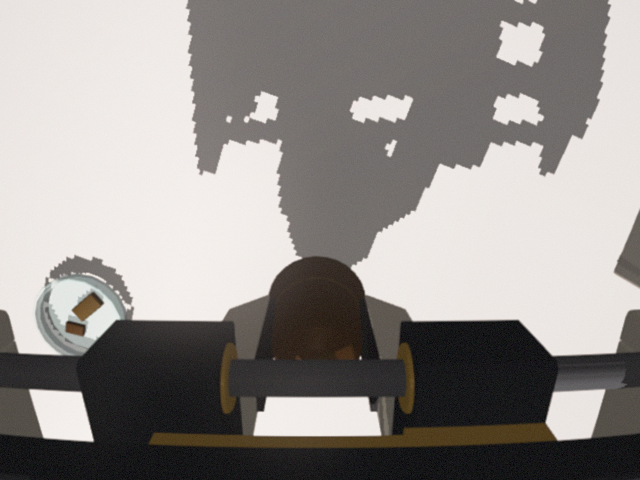

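View pics/s14c.png

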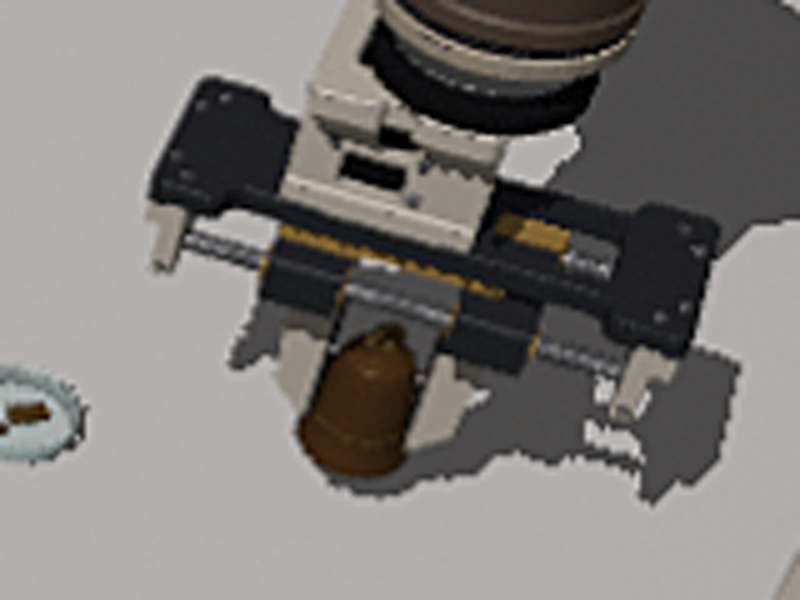

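Bell held upright. Lift and carry.

Call:
{"name": "move_arm", "arguments": {"steps": [[0,0,-40,0],[0,0,-100,0],[0,0,-160,0],[0,0,-176,0],[0,0,-176,0]]}}

```text
clock: 28.82
position: [0.6734, 0.2424, 0.3991]
ee_rot: [1.81, 2.568, 0.002]
force: [0.5, 0.2, -2.8]
width: 0.371
```

```bash
python3 - <<'E'
from h import *
go(.4395+.603*.040,-.332+.798*.040,.22,-.647)
E
```

```text
t 28.82 grasp [0.6736 0.2425 0.2401] yaw 0.343 tilt 0.07 F [ 0.5  0.2 -2.8] w 34.1 q7 0.15
-> shift [-440.3 -380.1   19.5] twist 0.99 alt -2.152
```

Slower carry, to keep the bell steady.

Call:
{"name": "move_arm", "arguments": {"steps": [[-20,-17,0,0.05],[-50,-43,0,0.12],[-85,-73,0,0.2],[-120,-104,0,0.28],[-155,-134,0,0.36],[-190,-164,0,0.44],[-225,-194,0,0.52],[-260,-224,5,0.6],[-295,-255,8,0.68],[-330,-285,10,0.76],[-365,-315,12,0.84],[-395,-341,14,0.9],[-415,-358,16,0.94],[-430,-371,18,0.97],[-437,-377,19,0.985],[-440,-380,19,0.99],[-440,-380,19,0.99],[-440,-380,19,0.99]]}}

```text
clock: 31.08
position: [0.464, -0.299, 0.3797]
ee_rot: [-2.811, -1.402, -0.001]
force: [1.0, 0.7, -2.2]
width: 0.373
```

```bash
python3 - <<'E'
from h import *
go(.4395+.603*.040,-.332+.798*.040,.0945,-.647)
snap('wrist','w15.png')
E
```

```text
t 31.07 grasp [ 0.464  -0.299   0.2207] yaw -0.646 tilt 0.03 F [ 1.   0.7 -2.2] w 34.3 q7 0.2
-> shift [ -1.1   0.4 126.2] twist 0.001 alt -3.14
```

View pics/w15.png

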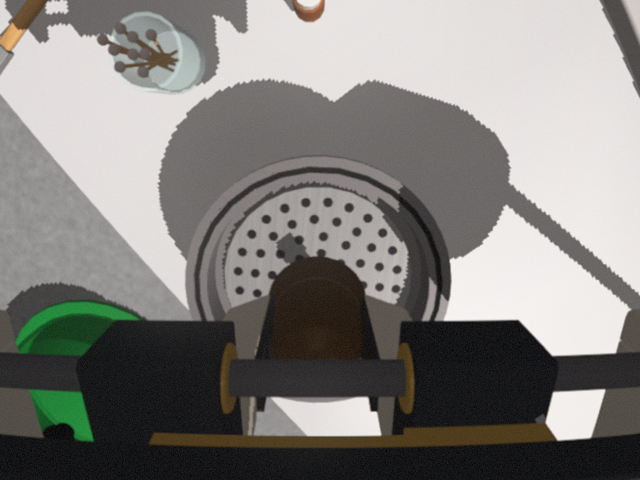

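Call:
{"name": "move_arm", "arguments": {"steps": [[-1,0,30,0],[-1,0,65,0],[-1,0,95,0],[-1,0,112,0],[-1,0,120,0],[-1,0,124,0],[-1,0,125,0],[-1,0,125,0]]}}

```text
clock: 32.12
position: [0.4631, -0.3008, 0.2553]
ee_rot: [2.812, 1.4, 0.001]
force: [1.2, 1.2, -0.6]
width: 0.373
```

```bash
python3 - <<'E'
from h import *
go(.4395+.603*.040,-.332+.798*.040,.0935,-.647)
snap('scene','s15.png'); crop('s15.png','s15c.png',110,230,270,350,5)
E
```

```text
t 32.12 grasp [ 0.4632 -0.3008  0.0963] yaw -0.647 tilt 0.06 F [ 1.2  1.2 -0.6] w 34.2 q7 0.33
-> shift [0.9 0.  2.8] twist -0.0 alt 3.142
```

View pics/s15c.png

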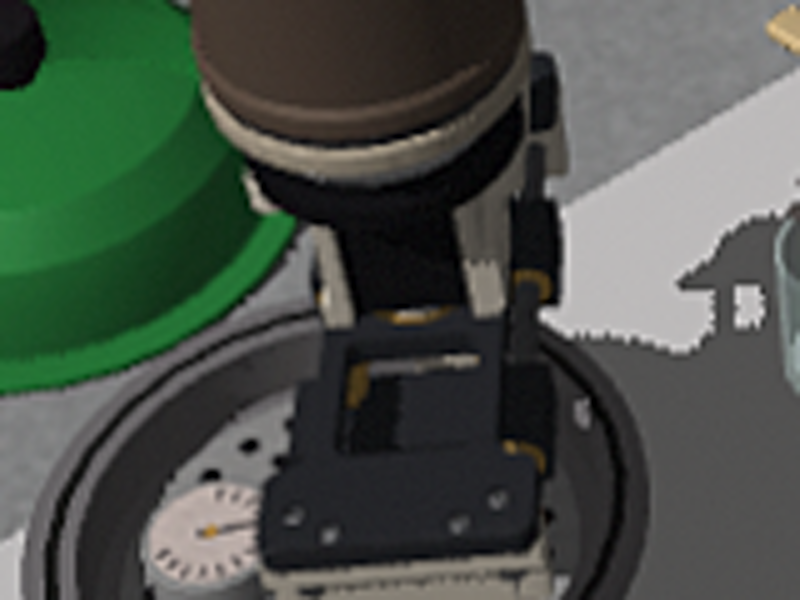

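Call:
{"name": "move_arm", "arguments": {"steps": [[0,0,1,0],[0,0,2,0],[0,0,2,0],[0,0,2,0]]}}

```text
clock: 32.67
position: [0.4629, -0.3006, 0.2527]
ee_rot: [-2.812, -1.4, 0.0]
force: [-0.1, -0.5, -2.1]
width: 0.367
```

Call:
{"name": "move_arm", "arguments": {"steps": [[0,0,1,0],[0,0,1,0],[0,0,1,0]]}}

```text
clock: 33.05
position: [0.4629, -0.3006, 0.2517]
ee_rot: [-2.812, -1.4, -0.0]
force: [0.0, -0.2, -1.5]
width: 0.37
```

Not in contact yet; lower another millimetre at a time.

Call:
{"name": "move_arm", "arguments": {"steps": [[0,0,1,0],[0,0,1,0],[0,0,1,0]]}}

```text
clock: 33.42
position: [0.4629, -0.3006, 0.2507]
ee_rot: [-2.812, -1.4, -0.0]
force: [0.3, -0.3, -2.3]
width: 0.375
```

Call:
{"name": "move_arm", "arguments": {"steps": [[0,0,1,0],[0,0,1,0],[0,0,1,0]]}}

```text
clock: 33.8
position: [0.4628, -0.3008, 0.2506]
ee_rot: [-2.812, -1.4, -0.001]
force: [-3.0, 2.9, 11.6]
width: 0.374
```

Contact (11.6 N). Back off slightly, then release.

Call:
{"name": "move_arm", "arguments": {"steps": [[0,0,-1,0],[0,0,-1,0]]}}

```text
clock: 34.05
position: [0.4629, -0.3006, 0.2507]
ee_rot: [2.812, 1.4, 0.0]
force: [-0.1, -0.5, -0.7]
width: 0.374
```

Call:
{"name": "move_arm", "arguments": {"steps": [[0,0,0,0],[0,0,0,0],[0,0,0,0],[0,0,0,0],[0,0,-20,0],[0,0,-60,0],[0,0,-110,0],[0,0,-150,0],[0,0,-150,0],[0,0,-150,0]], "grip": 50}}

```text
clock: 35.3
position: [0.4627, -0.3003, 0.4002]
ee_rot: [-2.812, -1.4, -0.0]
force: [0.2, 0.5, -1.0]
width: 0.545
```

```bash
python3 - <<'E'
from h import *
snap('wrist','w16.png'); snap('scene','s16.png'); crop('s16.png','s16c.png',100,230,300,390,4)
go(.635,-.022,.22,np.arctan2(-.022,.635))
E
```

```text
t 35.4 grasp [ 0.4623 -0.3     0.2406] yaw -0.647 tilt 0.12 F [ 0.2 -0.1 -0.9] w 49.6 q7 0.18
-> shift [325.9 -30.1  20.5] twist -0.612 alt 2.529
```

View pics/w16.png

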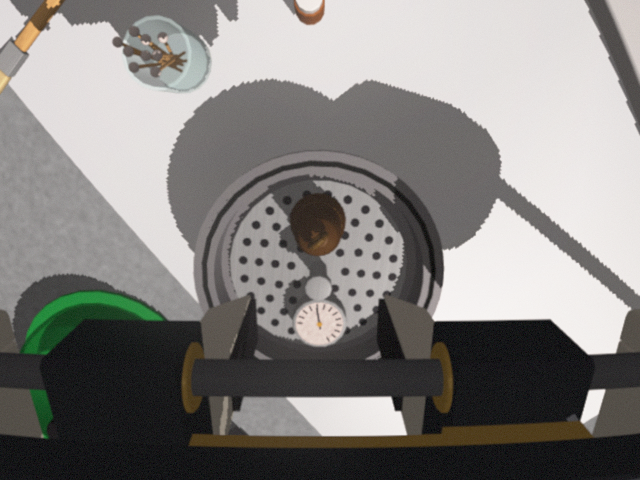

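View pics/s16c.png

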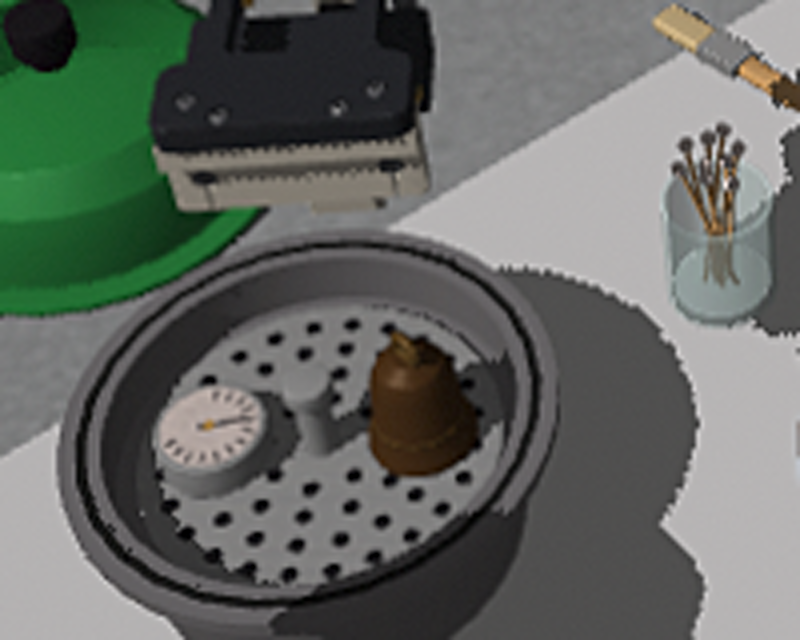

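Bell stands upright and gauge flat dial up, on either side of the stem. Now the lid.

Call:
{"name": "move_arm", "arguments": {"steps": [[326,-30,20,-0.61],[326,-30,20,-0.61],[326,-30,20,-0.61],[326,-30,20,-0.61],[326,-30,20,-0.61],[326,-30,20,-0.61],[326,-30,20,-0.61],[326,-30,20,-0.61],[326,-30,20,-0.61],[326,-30,20,-0.61]], "grip": 56}}

```text
clock: 36.65
position: [0.6351, -0.0236, 0.381]
ee_rot: [2.264, 2.178, 0.0]
force: [-0.2, 0.5, 0.4]
width: 0.611
```

```bash
python3 - <<'E'
from h import *
snap('wrist','w17.png')
go(.635,-.022,.095,np.arctan2(-.022,.635))
print(w2px('wrist',[[.635,-.022,.1],[.635,-.022,.006]]))
E
```

```text
t 36.7 grasp [ 0.6352 -0.0233  0.222 ] yaw -0.038 tilt 0.02 F [-0.   1.5  0.1] w 56.0 q7 0.21
-> shift [  1.3  -0.3 127. ] twist -0.004 alt 3.138
[[315.07878801 242.13248692]
 [315.3562383  209.98033566]]
```

View pics/w17.png

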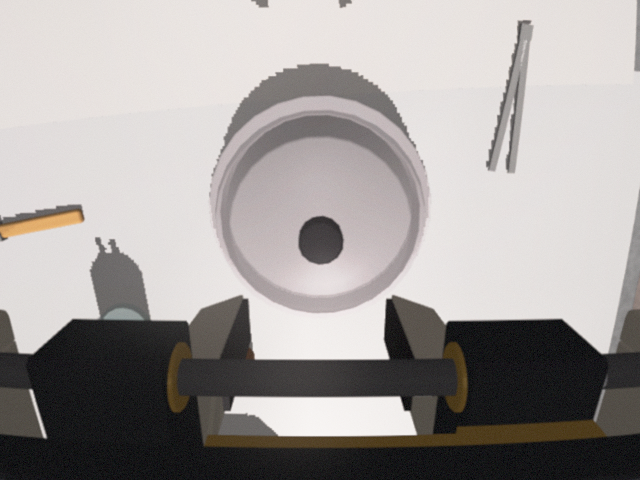

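Knob at (321,240). Descend and grip once, then again at 90° so that it is centred in the jaws both ways.

Call:
{"name": "move_arm", "arguments": {"steps": [[2,2,55,0],[2,2,100,0],[2,2,122,0],[2,2,127,0],[2,2,127,0],[2,2,127,0]]}}

```text
clock: 37.45
position: [0.6381, -0.0207, 0.2551]
ee_rot: [2.261, 2.179, 0.003]
force: [0.2, 0.2, -0.6]
width: 0.611
```

Call:
{"name": "move_arm", "arguments": {"steps": [[0,0,0,0],[0,0,0,0],[0,0,0,0],[0,0,0,0],[0,0,0,0]], "grip": 20, "grip_force": 20}}

```text
clock: 38.08
position: [0.6376, -0.0205, 0.2539]
ee_rot: [2.262, 2.18, 0.0]
force: [-0.9, 0.3, 3.4]
width: 0.32
```

Call:
{"name": "move_arm", "arguments": {"steps": [[0,0,0,0],[0,0,0,0],[0,0,0,0],[0,0,0,0.18],[0,0,0,0.36],[0,0,0,0.54],[0,0,0,0.72],[0,0,0,0.9],[0,0,0,1.08],[0,0,0,1.26],[0,0,0,1.44],[0,0,0,1.57],[0,0,0,1.57],[0,0,0,1.57]], "grip": 56}}

```text
clock: 39.83
position: [0.6376, -0.0205, 0.2537]
ee_rot: [3.141, -0.052, -0.0]
force: [-0.3, 0.6, -0.4]
width: 0.609
```

Call:
{"name": "move_arm", "arguments": {"steps": [[0,0,0,0],[0,0,0,0],[0,0,0,0],[0,0,0,0],[0,0,0,0]], "grip": 20, "grip_force": 20}}

```text
clock: 40.45
position: [0.6375, -0.021, 0.2538]
ee_rot: [3.14, -0.058, 0.0]
force: [-0.4, -2.5, 0.2]
width: 0.322
```

Call:
{"name": "move_arm", "arguments": {"steps": [[0,0,0,0],[0,0,0,0],[0,0,-10,0],[0,0,-40,0],[0,0,-90,0],[0,0,-140,0],[0,0,-165,0],[0,0,-165,0],[0,0,-165,0]], "grip_force": 50}}

```text
clock: 41.58
position: [0.6371, -0.0197, 0.4172]
ee_rot: [-3.14, 0.056, 0.003]
force: [0.1, -0.0, -4.6]
width: 0.316
```

```bash
python3 - <<'E'
from h import *
snap('wrist','w18.png');snap('scene','s18.png')
go(.440,-.332,.27,-1.6)
E
```

```text
t 41.67 grasp [ 0.6367 -0.0198  0.2579] yaw -1.607 tilt 0.17 F [-0.   0.7 -4.8] w 29.0 q7 -1.12
-> shift [-185.8  319.   -11.7] twist -0.007 alt 3.135
```

View pics/w18.png

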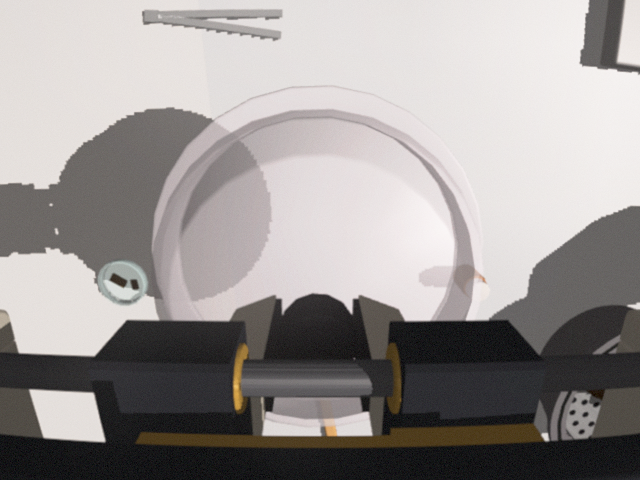

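View pics/s18.png

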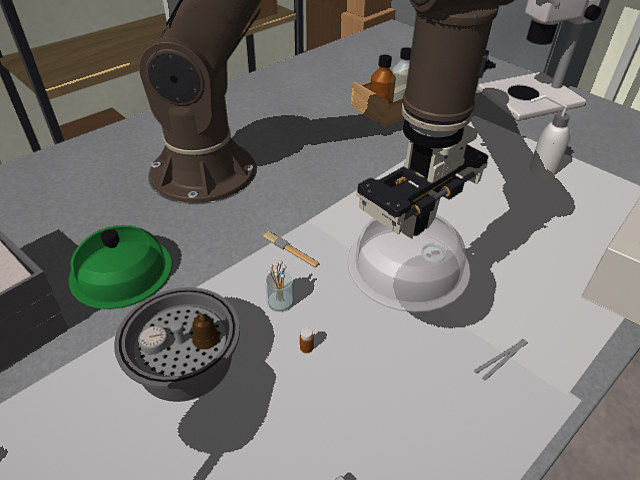

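Lid held level (−4.8 N). Carry over the base at moderate speed.

Call:
{"name": "move_arm", "arguments": {"steps": [[-8,14,-3,0],[-22,38,-6,0],[-40,68,-10,0],[-60,103,-12,0],[-80,138,-12,0],[-100,172,-12,0],[-120,206,-12,0],[-140,240,-12,0],[-158,271,-12,0],[-172,295,-12,0],[-180,309,-12,0],[-184,316,-12,0],[-186,319,-12,0],[-186,319,-12,0],[-186,319,-12,0]]}}

```text
clock: 43.55
position: [0.4407, -0.3318, 0.4305]
ee_rot: [-3.141, 0.055, 0.0]
force: [-0.1, 0.2, -4.3]
width: 0.317
```

```bash
python3 - <<'E'
from h import *
go(.440,-.332,.175,-1.6)
snap('wrist','w19.png')
E
```

```text
t 43.55 grasp [ 0.4407 -0.3318  0.2715] yaw -1.606 tilt 0.02 F [-0.1  0.2 -4.3] w 29.1 q7 -0.57
-> shift [-0.7  0.2 96.5] twist -0.006 alt 3.136
```

View pics/w19.png

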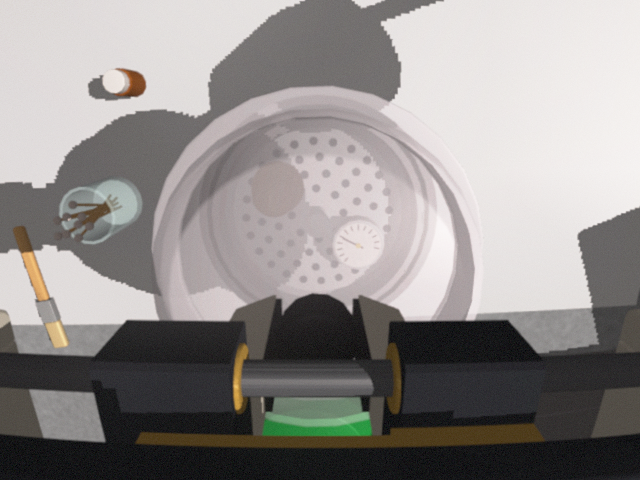

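Call:
{"name": "move_arm", "arguments": {"steps": [[-1,0,30,0],[-1,0,55,0],[-1,0,72,0],[-1,0,80,0],[-1,0,80,0],[-1,0,80,0]]}}

```text
clock: 44.35
position: [0.4393, -0.3329, 0.3515]
ee_rot: [3.14, -0.057, 0.002]
force: [0.1, -0.4, -4.8]
width: 0.314
```

```bash
python3 - <<'E'
from h import *
go(.440,-.332,.175,-1.6)
snap('wrist','w20.png');snap('scene','s20.png');snap('top','t20.png')
crop('s20.png','s20c.png',100,210,280,410,3);crop('t20.png','t20c.png',410,170,540,300,5)
E
```

```text
t 44.35 grasp [ 0.4395 -0.333   0.1925] yaw -1.607 tilt 0.07 F [ 0.1 -0.4 -4.8] w 28.8 q7 -0.49
-> shift [ 0.7 -0.9 17.5] twist -0.007 alt 3.134
```

View pics/w20.png

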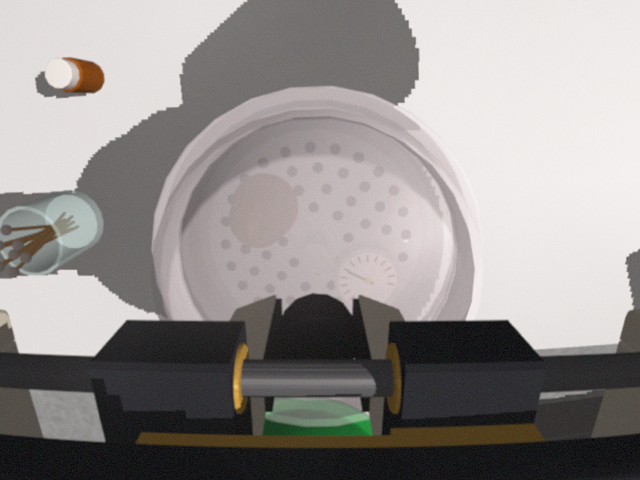

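View pics/s20c.png

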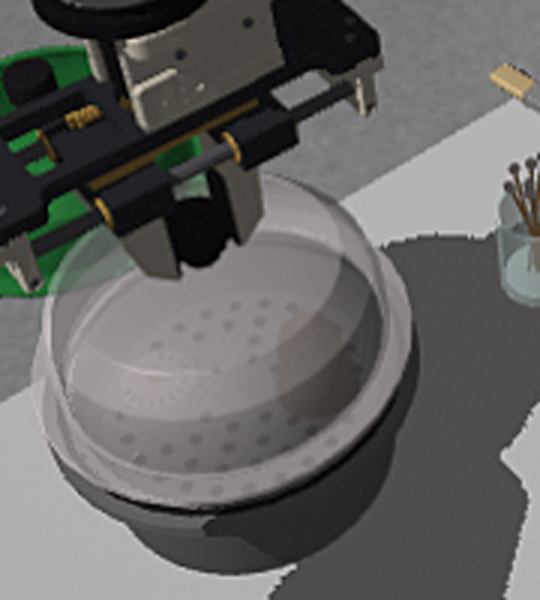

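View pics/t20c.png

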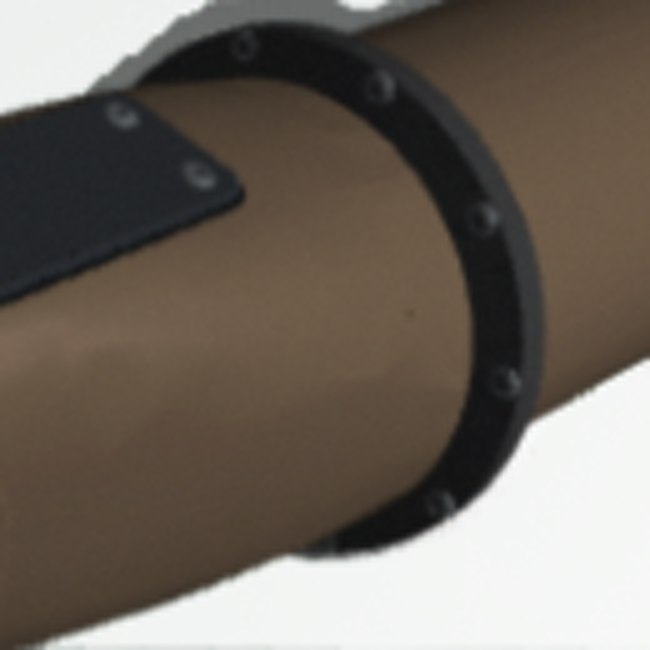

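```bash
python3 - <<'E'
from h import *
s=arm.observe();z=s['position'][2]-.159-.095+.003
M=R.from_rotvec(s['ee_rot']).as_matrix()
for dz in (-.003,.0,.003):
    c,r=fitcirc('wrist',152.5,483,86,None,.096,z+dz,[.44,-.332]); print(c,r, (M.T@(np.r_[c,0]-s['position']))[:2]*1000)
crop('w20.png','w20c.png',140,70,500,330,2.2)
E
```

```text
[ 0.43991113 -0.33374113] [ 2.11278598 -2.10876852 -0.4107068 ] [0.38798445 0.90678647]
[ 0.43955643 -0.33372565] [ 0.31105806 -0.31045961 -0.0612139 ] [0.03295507 0.90414714]
[ 0.43919819 -0.33371001] [-1.52858564  1.52559984  0.30456582] [-0.32561194  0.90146784]
```

View pics/w20c.png

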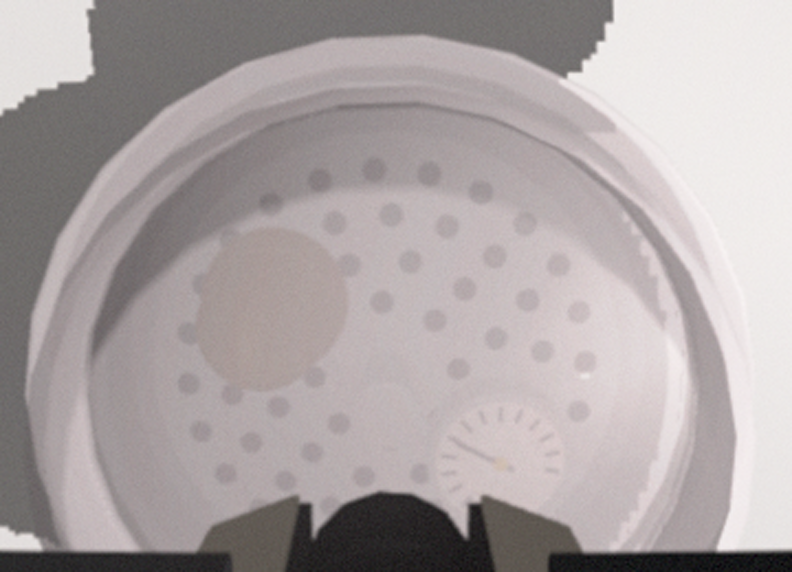

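Lid offset in the hand is ~0 mm apart from the camera's 0.9 mm bias; the bias-corrected base centre is (0.440, −0.3323). Lower.

Call:
{"name": "move_arm", "arguments": {"steps": [[0.5,-0.7,6,0],[0.5,-0.7,11,0],[0.5,-0.7,14,0],[0.5,-0.7,15.5,0],[0.5,-0.7,15.5,0],[0.5,-0.7,15.5,0]]}}

```text
clock: 45.25
position: [0.4396, -0.3319, 0.3353]
ee_rot: [3.141, -0.057, 0.0]
force: [-0.4, -0.0, -4.4]
width: 0.318
```

```bash
python3 - <<'E'
from h import *
go(.440,-.3323,.175,-1.607)
E
```

```text
t 45.25 grasp [ 0.4397 -0.3319  0.1763] yaw -1.607 tilt 0.01 F [-0.4 -0.  -4.4] w 29.2 q7 -0.48
-> shift [0.4 0.4 1.3] twist -0.0 alt 3.141
```

Call:
{"name": "move_arm", "arguments": {"steps": [[0,0,1,0],[0,0,1,0],[0,0,1,0]]}}

```text
clock: 45.62
position: [0.4396, -0.3318, 0.3342]
ee_rot: [-3.141, 0.057, -0.0]
force: [0.2, -0.9, -4.7]
width: 0.314
```

Call:
{"name": "move_arm", "arguments": {"steps": [[0.3,0.3,0.8,0],[0.3,0.3,0.8,0],[0.3,0.3,0.8,0]]}}

```text
clock: 46.0
position: [0.4398, -0.3321, 0.3337]
ee_rot: [-3.141, 0.057, -0.0]
force: [-2.5, 4.4, 5.7]
width: 0.313
```

```bash
python3 - <<'E'
from h import *
go(.440,-.3323,.175,-1.607)
E
```

```text
t 46.0 grasp [ 0.4399 -0.332   0.1747] yaw -1.607 tilt 0.03 F [-2.5  4.4  5.7] w 28.7 q7 -0.47
-> shift [ 0.2  0.2 -0.3] twist -0.0 alt 3.141
```

Call:
{"name": "move_arm", "arguments": {"steps": [[0,0,0.8,0],[0,0,0.8,0],[0,0,0.8,0]]}}

```text
clock: 46.38
position: [0.4397, -0.3322, 0.3337]
ee_rot: [-3.14, 0.057, -0.001]
force: [-5.0, 5.8, 17.2]
width: 0.315
```

Seated (contact force 17 N). Release and check.

Call:
{"name": "move_arm", "arguments": {"steps": [[0,0,-0.8,0],[0,0,-0.8,0]]}}

```text
clock: 46.62
position: [0.4398, -0.3321, 0.3337]
ee_rot: [-3.141, 0.057, -0.0]
force: [-3.9, 5.4, 8.1]
width: 0.316
```

Call:
{"name": "move_arm", "arguments": {"steps": [[0,0,0,0],[0,0,0,0],[0,0,0,0],[0,0,0,0],[0,0,-20,0],[0,0,-70,0],[0,0,-120,0],[0,0,-150,0],[0,0,-150,0],[0,0,-150,0]], "grip": 60}}

```text
clock: 47.88
position: [0.4397, -0.332, 0.4835]
ee_rot: [-3.141, 0.057, -0.0]
force: [-0.7, -0.1, 0.2]
width: 0.653
```

```bash
python3 - <<'E'
from h import *
go(.440,-.3323,.175,-1.607)
snap('wrist','w21.png');snap('scene','s21.png');crop('s21.png','s21c.png',100,210,280,410,3)
E
```

```text
t 47.88 grasp [ 0.4398 -0.3319  0.3245] yaw -1.607 tilt 0.03 F [-0.7 -0.1  0.2] w 59.9 q7 -0.62
-> shift [  0.3   0.4 149.5] twist -0.0 alt 3.142
```

View pics/w21.png

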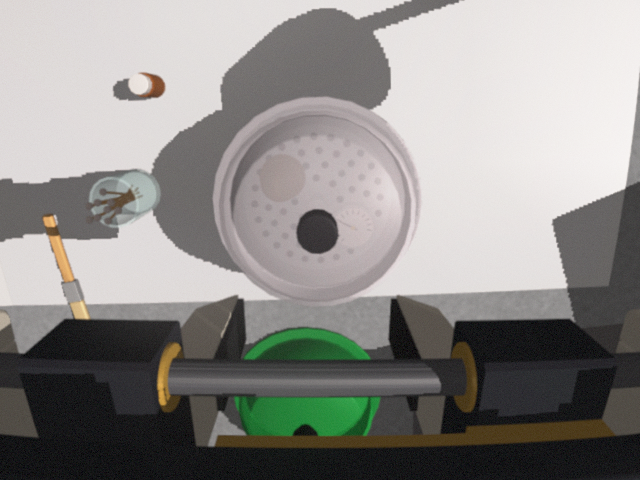

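View pics/s21c.png

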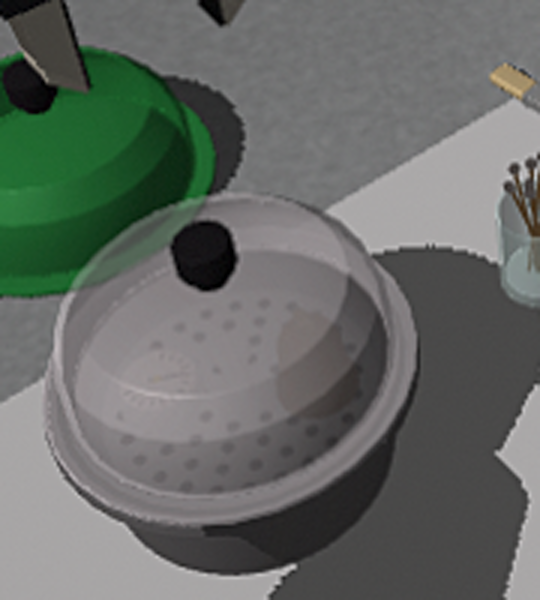

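Lid sits flat with the flange edges coincident in the scene view. I'll move the arm aside for an unobstructed top check of centring.

Call:
{"name": "move_arm", "arguments": {"steps": [[60,-60,-10,0],[120,-150,-10,0],[150,-220,-10,0],[150,-280,-10,0],[150,-340,-10,0],[150,-400,-10,0],[150,-400,-10,0],[150,-400,-10,0],[150,-400,-10,0],[150,-400,-10,0]]}}

```text
clock: 49.22
position: [0.6041, 0.0601, 0.4934]
ee_rot: [3.141, -0.062, -0.0]
force: [-0.0, -0.2, -0.2]
width: 0.654
```

```bash
python3 - <<'E'
from h import *
snap('top','t22.png');snap('scene','s22.png')
crop('t22.png','t22c.png',410,170,540,290,5);crop('s22.png','s22c.png',90,230,290,430,3.9); crop('w21.png','w21c.png',200,85,440,315,2.6)
E
```

```text
(no output)
```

View pics/t22.png

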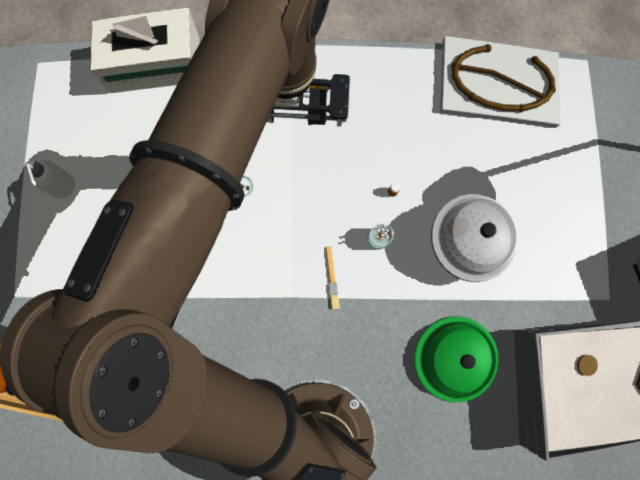

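View pics/t22c.png

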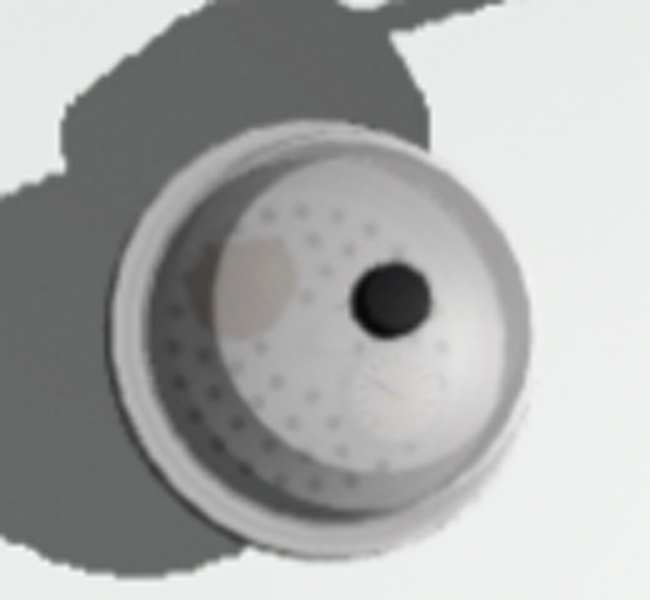

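View pics/w21c.png

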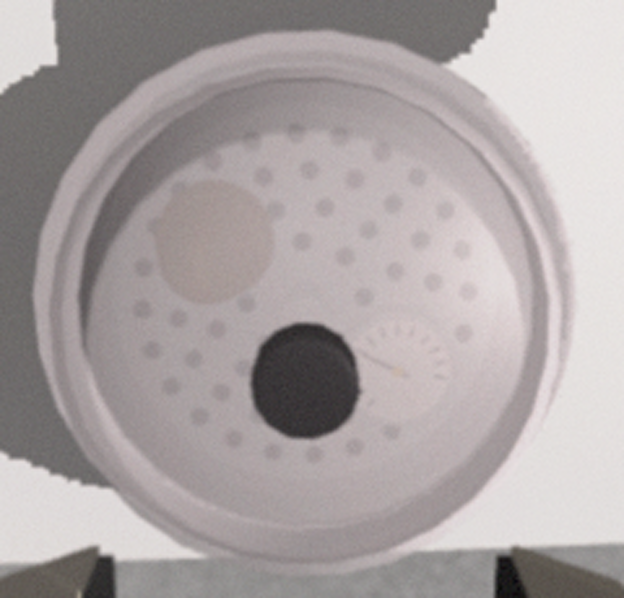

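View pics/s22c.png

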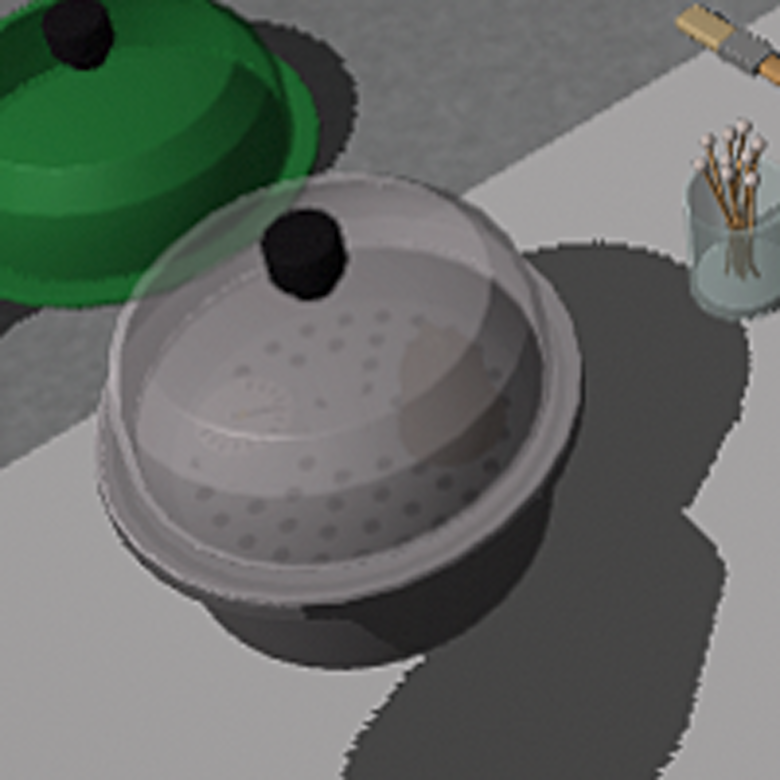

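Top view: lid flange centre (322,340) against the base's earlier (322,342) in the same 5× crop. That difference is explained by the lid flange being 6 mm higher, so it is centred to about 1 mm. Bell and gauge are visible standing inside, and jar and vial are unmoved.

```bash
python3 - <<'E'
from h import *
s=arm.observe();print(s['clock'],s['force'])
print(arm.sign_off())
E
```

```text
49.325 [-0.34451184 -0.57205495 -0.15634874]
the job is handed in; nothing more can be done
None
```

The job is handed in at 49.3 s of the 134 s allowed. I placed the parts in the order asked:
- **Canister:** on the base floor, near the centre.
- **Shelf:** flat on the ledge over the canister.
- **Gauge and bell:** the gauge dial up on one side of the stem, then the bell upright on the other. I lowered the bell a millimetre at a time until it touched, then released it.
- **Lid:** the clear one, lowered onto the flange until it touched, then released.

**Last checks:**
- **Lid:** in the scene view it lies flat. In the top view its flange is centred on the base's to about 1 mm, judged by eye from an enlarged crop.
- **Bell and gauge:** both can be seen through the lid. They stood properly when last seen clearly, just before closing.
- **Bystanders:** the swab jar and vial look unmoved. The arm partly hid the covered dish in the last top view; it was in its place in earlier wrist views, and I never worked near it.
- **Arm:** clear of everything. The highest contact force I read was about 18 N, when setting down the gauge and the lid.

**Disagreements:** the top and scene cameras differed by 3 to 8 mm on the parts I compared, and the wrist camera put the base about 3 mm from the top camera's estimate. I used wrist views for the final placements, correcting a 1 mm sideways bias. Every grasp and fit worked first time.

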